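# Reverse a row of lapping weights into the pocket rack

### The job

Move the four lapping weights from the flat parking rack into the pocket rack, one per pocket, with their order reversed as counted from each rack's orange lever: the weight nearest the parking rack's lever goes into the pocket farthest from the pocket rack's lever, the next one into the next pocket, and so on, until the weight farthest from the parking lever stands in the pocket right beside the other lever. Each must end upright and flat on the floor of its pocket, let go; do not drop them or tip them over.

Things in the scene. Friction and masses are not known exactly. Their poses are not given: they have to be found in the camera images.
- weight_blue: loose steel lapping weight, 0.3 to 0.46 kg, with a blue band and blue knob: a disc 46 mm across and 22 mm high, on it a coaxial upright round knob 24 mm across and 36 mm high (58 mm high in all). Origin: centre of the underside; z up along the knob. At the start it stands on the pad of its colour
- pad_blue: fixed flat blue disc 62 mm across, 3 mm thick, one of four in a row (70 mm apart, any order) on the flat wooden parking rack (90 x 376 mm, 12 mm high). Origin: centre of its underside, 12 mm above the table. Its y axis runs along the row towards the parking rack's own orange lever (61 mm past the last pad's centre, top 61 mm above the table)
- weight_green: loose steel lapping weight, 0.3 to 0.46 kg, with a green band and green knob: a disc 46 mm across and 22 mm high, on it a coaxial upright round knob 24 mm across and 36 mm high (58 mm high in all). Origin: centre of the underside; z up along the knob. At the start it stands on the pad of its colour
- pad_green: fixed flat green disc 62 mm across, 3 mm thick, one of four in a row (70 mm apart, any order) on the flat wooden parking rack (90 x 376 mm, 12 mm high). Origin: centre of its underside, 12 mm above the table. Its y axis runs along the row towards the parking rack's own orange lever (61 mm past the last pad's centre, top 61 mm above the table)
- weight_yellow: loose steel lapping weight, 0.3 to 0.46 kg, with a yellow band and yellow knob: a disc 46 mm across and 22 mm high, on it a coaxial upright round knob 24 mm across and 36 mm high (58 mm high in all). Origin: centre of the underside; z up along the knob. At the start it stands on the pad of its colour
- pad_yellow: fixed flat yellow disc 62 mm across, 3 mm thick, one of four in a row (70 mm apart, any order) on the flat wooden parking rack (90 x 376 mm, 12 mm high). Origin: centre of its underside, 12 mm above the table. Its y axis runs along the row towards the parking rack's own orange lever (61 mm past the last pad's centre, top 61 mm above the table)
- weight_white: loose steel lapping weight, 0.3 to 0.46 kg, with a white band and white knob: a disc 46 mm across and 22 mm high, on it a coaxial upright round knob 24 mm across and 36 mm high (58 mm high in all). Origin: centre of the underside; z up along the knob. At the start it stands on the pad of its colour
- pad_white: fixed flat white disc 62 mm across, 3 mm thick, one of four in a row (70 mm apart, any order) on the flat wooden parking rack (90 x 376 mm, 12 mm high). Origin: centre of its underside, 12 mm above the table. Its y axis runs along the row towards the parking rack's own orange lever (61 mm past the last pad's centre, top 61 mm above the table)
- pockets: fixed dark grey pocket rack 90 (x) by 376 mm (y), with four pockets at x = 0, y = +105, +35, -35, -105 mm, each 66 x 66 mm inside, floor 12 mm above the table, lips 7 mm high and 4 to 6 mm thick. Origin: centre of its underside, on the table. It and the parking rack may change places (nearer or farther row)
- lever: the pocket rack's orange clamp lever, fixed on that rack 166 mm from its centre, at its +y or -y end (varies; the other end has a low black block): black base 44 x 34 x 14 mm, orange arm 18 mm thick reaching 59 mm to the rack's +x, top 61 mm above the table. Origin: centre of its underside, 12 mm above the table. A mark only, not to be moved
There are look-alikes about, which are no part of the job. Leave any pink or red look-alike of the weight_yellow alone. What is shaped like the weight_blue but purple is not meant.

How it is judged (in metres and radians):
At the end, for the whole second after the job is handed in: Each weight is at rest, released, upright (0.06 rad), flat on the floor (3 mm) of its own pocket, within 14 mm of its centre along each rack axis; 1st, 2nd, 3rd, 4th counted from the parking rack's lever are 4th, 3rd, 2nd, 1st from the pocket rack's lever (((y of each of pad_green, pad_yellow, pad_white in the frame of pad_blue below 0.035 m and horizontal distance between weight_blue and lever between 0.256 and 0.286 m) or (y of any of pad_green, pad_yellow, pad_white in the frame of pad_blue above 0.035 m and y of each of pad_green, pad_yellow, pad_white in the frame of pad_blue below 0.105 m and horizontal distance between weight_blue and lever between 0.186 and 0.216 m) or (y of any of pad_green, pad_yellow, pad_white in the frame of pad_blue above 0.105 m and y of each of pad_green, pad_yellow, pad_white in the frame of pad_blue below 0.175 m and horizontal distance between weight_blue and lever between 0.116 and 0.146 m) or (y of any of pad_green, pad_yellow, pad_white in the frame of pad_blue above 0.175 m and horizontal distance between weight_blue and lever between 0.046 and 0.076 m)) and x of weight_blue in the frame of pockets between -0.014 and 0.014 m and z of weight_blue in the frame of pockets between 0.009 and 0.015 m and angle between each of weight_blue, weight_green, weight_yellow, weight_white's own z axis and vertical below 0.06 rad and linear speed of each of weight_blue, weight_green, weight_yellow, weight_white below 0.02 m/s and angular speed of each of weight_blue, weight_green, weight_yellow, weight_white below 0.3 rad/s and ((y of each of pad_blue, pad_yellow, pad_white in the frame of pad_green below 0.035 m and horizontal distance between weight_green and lever between 0.256 and 0.286 m) or (y of any of pad_blue, pad_yellow, pad_white in the frame of pad_green above 0.035 m and y of each of pad_blue, pad_yellow, pad_white in the frame of pad_green below 0.105 m and horizontal distance between weight_green and lever between 0.186 and 0.216 m) or (y of any of pad_blue, pad_yellow, pad_white in the frame of pad_green above 0.105 m and y of each of pad_blue, pad_yellow, pad_white in the frame of pad_green below 0.175 m and horizontal distance between weight_green and lever between 0.116 and 0.146 m) or (y of any of pad_blue, pad_yellow, pad_white in the frame of pad_green above 0.175 m and horizontal distance between weight_green and lever between 0.046 and 0.076 m)) and x of weight_green in the frame of pockets between -0.014 and 0.014 m and z of weight_green in the frame of pockets between 0.009 and 0.015 m and ((y of each of pad_blue, pad_green, pad_white in the frame of pad_yellow below 0.035 m and horizontal distance between weight_yellow and lever between 0.256 and 0.286 m) or (y of any of pad_blue, pad_green, pad_white in the frame of pad_yellow above 0.035 m and y of each of pad_blue, pad_green, pad_white in the frame of pad_yellow below 0.105 m and horizontal distance between weight_yellow and lever between 0.186 and 0.216 m) or (y of any of pad_blue, pad_green, pad_white in the frame of pad_yellow above 0.105 m and y of each of pad_blue, pad_green, pad_white in the frame of pad_yellow below 0.175 m and horizontal distance between weight_yellow and lever between 0.116 and 0.146 m) or (y of any of pad_blue, pad_green, pad_white in the frame of pad_yellow above 0.175 m and horizontal distance between weight_yellow and lever between 0.046 and 0.076 m)) and x of weight_yellow in the frame of pockets between -0.014 and 0.014 m and z of weight_yellow in the frame of pockets between 0.009 and 0.015 m and ((y of each of pad_blue, pad_green, pad_yellow in the frame of pad_white below 0.035 m and horizontal distance between weight_white and lever between 0.256 and 0.286 m) or (y of any of pad_blue, pad_green, pad_yellow in the frame of pad_white above 0.035 m and y of each of pad_blue, pad_green, pad_yellow in the frame of pad_white below 0.105 m and horizontal distance between weight_white and lever between 0.186 and 0.216 m) or (y of any of pad_blue, pad_green, pad_yellow in the frame of pad_white above 0.105 m and y of each of pad_blue, pad_green, pad_yellow in the frame of pad_white below 0.175 m and horizontal distance between weight_white and lever between 0.116 and 0.146 m) or (y of any of pad_blue, pad_green, pad_yellow in the frame of pad_white above 0.175 m and horizontal distance between weight_white and lever between 0.046 and 0.076 m)) and x of weight_white in the frame of pockets between -0.014 and 0.014 m and z of weight_white in the frame of pockets between 0.009 and 0.015 m); the robot touches nothing.
It fails at once if a weight is tipped over (angle between any of weight_blue, weight_green, weight_yellow, weight_white's own z axis and vertical above 0.7 rad).
It fails at once if a weight is let go more than 25 mm above where it stands in a rack (dropped) ((contact force between the fingers and weight_blue below 0.001 N and height (world z) of weight_blue above 0.042 m) or (contact force between the fingers and weight_green below 0.001 N and height (world z) of weight_green above 0.042 m) or (contact force between the fingers and weight_yellow below 0.001 N and height (world z) of weight_yellow above 0.042 m) or (contact force between the fingers and weight_white below 0.001 N and height (world z) of weight_white above 0.042 m)).
It also fails if it takes over 96 s, if anything falls off the work surface, if the arm or the gripper's body presses on something with over 40 N, if the wrist force passes 120 N, or if a joint passes its speed limit or range.

### The arm

A 6-joint arm with a two-finger parallel gripper is mounted at the origin on the work surface. World frame = base frame: x ahead of the robot, y to its left, z up, the work surface at z = 0. Lengths are in mm, angles in rad, forces in N, time in s.
With the tool pointing down it reaches from about 300 to 825 mm from the base axis. Payload 5.4 kg.
Tool frame: the origin (TCP) lies at the very end of the fingers, on their centre line; the grasp point (between the pads) lies 19 mm behind it; z points along the fingers, x is the direction in which the jaws open and shut, and the axes are right-handed (so a half turn about z gives the same grasp; the last joint's range is limited). The gripper opens to 92 mm and grips with 3 to 60 N. Pads are 20 mm wide; open, the fingers measure 128 mm over their backs; the gripper's body (75 mm by 189 mm) begins 69 mm behind the grasp point.
Start: joints at [1.049, 0.158, 1.597, -0, 1.386, -0.21], TCP at [176.404, 547.255, 214.601] pointing down, gripper open.
Joint ranges: [-2.91, 2.91], [-0.94, 2.29], [0.18, 2.7], [-1.29, 4.43], [0.17, 2.64], [-3, 3]. Speed limits (rad/s): [2.57, 2.57, 3.14, 3.14, 3.14, 3.14].

### API

Orientations are given as a unit quaternion [w, x, y, z].
In Python, from cell import robot, viewer, models gives the robot as it stands.
- The arm moves only by the tool play_rows, never from a script. Its argument "plan" is a list of rows, each an object with "delta_pos": the shift along the tool's x, y, z in cm, a list of three; "angular": the turn, a rotation vector about the tool's x, y, z in degrees, a list of three; "claw": the closure, from -1 (fully open) to 1 (shut), so that 0 is half open. A call has 1 to 12 rows; each row is the pose to reach, as a shift and turn from the pose commanded when the call began, along the tool's axes at that moment; what a row does not reach only later rows make up. A row lasts 1/12 s, in which the tool goes at most 41.7 mm and 7.16 degrees, less where a joint would pass 70% of its speed; a pose out of reach is approached as far as the arm can. A call with a gripper value outside its range is refused whole. The fingers move at their own pace and stop on an object; "squeeze" is the grip in N (left out, the last holds). Time passes only in rows, so rows that repeat a pose let the fingers close. It gives the time, the measured TCP pose, the force and the opening at its end, in the units of the state.
- robot.observe(): the state, without advancing time (a new reading comes with each control period).
- viewer.grab_frame(name): name is "side" or "top"; returns a dict with "frame" (480x640x3 uint8, red, green, blue), "intrinsics" (3x3 intrinsics, pixels), "rvec" (rotation vector, rad) and "tvec" (3), from world to camera coordinates, as OpenCV has them. Camera axes: x right, y down, z forward; pixel columns grow to the right and rows downward; lengths in mm; the calibration is good to about 2 mm. A picture is of the moment at which its call begins. There is no depth.
- robot.hand_in(): hands the job in, once; it reports no verdict.
Trained networks look in a picture, given as the dict that the camera call returned (one of the last four; its "shot" number tells which), for a name from the list of things; names that differ only in an ending like _2 or _b are one class to them, and where a whole thing is asked for, a point or a joint stands for the part that bears it (a point fixed in the world has none). Each returns a list of dicts, best first, with "confidence" (0 to 1); they miss things now and then, are a little off and sometimes report something else, mostly with a low value. They report only what shows in the picture. A call takes as long as a camera call. They do not tell look-alikes from the thing itself.
- models.find_in(picture, label): "centre" ([column, row] in pixels, amid what is visible of it).
- models.regions_of(picture, label): "region" (480x640 bool, what is visible of it) and "centre" ([column, row] in pixels, amid what is visible of it).
- models.tip_of(picture, label): "centre" ([column, row] in pixels: a listed point, or the origin of a listed thing).
The state is a dict: "t": time; "qpos": joint angles; "joint_vel": joint speeds; "effort": joint torques, N m; "position": TCP position; "tool_rot": TCP orientation; "force": force on the tool from outside, world axes, zero at the start; "wrist_torque": the same for the moment, N m; "width": finger opening in mm.
Only numpy, scipy, OpenCV 4.12 (cv2) and the standard library are available. Lean on these libraries where they do the work, as an engineer would, in place of code of your own. Each camera call takes 0.05 s, during which the arm holds its last target.

## Working session

There is one attempt and no reset: what is moved stays moved. The work goes in short steps, Python scripts to look and compute and a tool call to move; the robot and the scene stay as the last step left them, time stands still between calls to the robot, and variables do not carry over. Pictures are saved under pics/ and viewed, and the job is handed in when it is done.

Besides the shell and the picture viewer there is one more tool, called by a JSON object that holds its "name" and its "arguments", one argument or row to a line. play_rows: Moves the arm, as the interface text tells. Its arguments: {"type":"object","properties":{"plan":{"type":"array","items":{"type":"object","properties":{"delta_pos":{"type":"array","items":{"type":"number"}},"angular":{"type":"array","items":{"type":"number"}},"claw":{"type":"number"}}}},"squeeze":{"type":"number"}},"required":["plan"]}

```bash
ls; mkdir -p pics; python3 - <<'E'
from cell import robot, viewer, models
import cv2
print(robot.observe())
for n in ("side","top"):
    f=viewer.grab_frame(n); cv2.imwrite(f"pics/{n}0.png",f["frame"][:,:,::-1])
    print(n,f["intrinsics"],f["rvec"],f["tvec"])
E
```

```text
pics
{'t': 0.0, 'qpos': array([ 1.04889849e+00,  1.59049162e-01,  1.59818079e+00,  2.90433000e-05,
        1.38620113e+00, -2.10105129e-01]), 'joint_vel': array([ 0.00131846,  0.00029455, -0.00069206, -0.00064813, -0.00096236,
       -0.00082508]), 'effort': array([-3.95462775e-04, -3.85572875e+01, -3.22103441e+01,  6.99535548e-02,
        3.81073065e-02, -1.63666796e-04]), 'position': array([176.09567875, 546.73567389, 213.64461973]), 'tool_rot': array([ 3.61278483e-04,  8.08322150e-01,  5.88739719e-01, -8.45365077e-04]), 'force': array([-0.34902907, -0.01861623,  0.46805276]), 'wrist_torque': array([0.0360635 , 0.00418848, 0.00553164]), 'width': 92.04187373298225}
side [[622.45631126   0.         323.29854392]
 [  0.         622.45631126 240.51439887]
 [  0.           0.           1.        ]] [ 0.53911322 -2.54583636  1.35345908] [527.02580276 216.88831651 946.68773145]
top [[468.66245599   0.         330.81463728]
 [  0.         468.66245599 233.11518579]
 [  0.           0.           1.        ]] [ 2.10917089 -2.14400893  0.1968135 ] [-47.7783497  600.30145259 668.84404128]
```

View pics/side0.png

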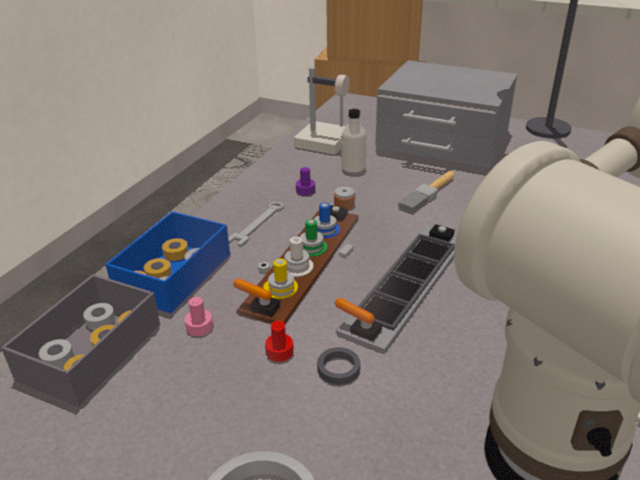

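View pics/top0.png

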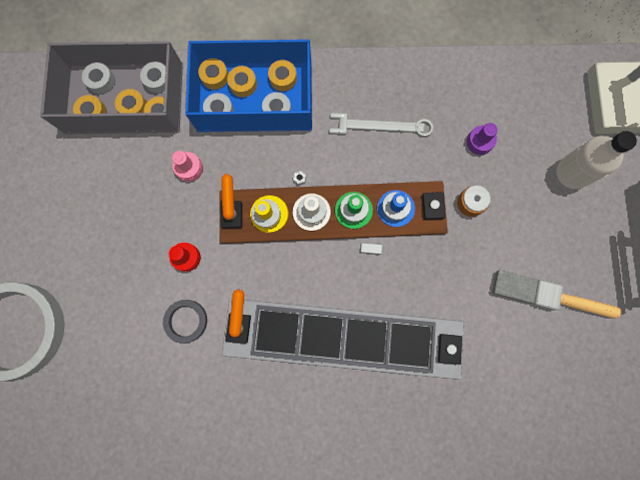

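```bash
cat > h.py <<'E'
import numpy as np, cv2
from cell import robot, viewer, models
def ray(f,px,z):
    K=f["intrinsics"];R,_=cv2.Rodrigues(np.array(f["rvec"],float));t=np.array(f["tvec"],float).ravel()
    c=-R.T@t; d=R.T@np.linalg.solve(K,[px[0],px[1],1.]); return c+d*(z-c[2])/d[2]
def proj(f,P):
    return cv2.projectPoints(np.array(P,float).reshape(-1,1,3),np.array(f["rvec"],float),np.array(f["tvec"],float),f["intrinsics"],None)[0][:,0]
E
python3 - <<'E'
from h import *
np.set_printoptions(precision=1,suppress=True)
for n in ("top","side"):
    f=viewer.grab_frame(n)
    for l,z in [(f"{a}_{c}",{"pad":12,"weight":15}[a]) for a in("pad","weight") for c in ("yellow","white","green","blue")]+[("pockets",0),("lever",12)]:
        for r in models.tip_of(f,l)[:4]:
            print(n,l,round(r["confidence"],2),np.array(r["centre"]),ray(f,r["centre"],z))
E
```

```text
top pad_yellow 0.76 [266.5 214. ] [641.2  47.8  12. ]
top pad_white 0.82 [308.2 213.5] [640.9 -21.   12. ]
top pad_green 0.86 [355.2 209.7] [646.1 -98.7  12. ]
top weight_yellow 0.89 [190.2 168.1] [721.3 175.8  15. ]
top weight_yellow 0.8 [187.8 253.2] [577.6 174.2  15. ]
top weight_yellow 0.7 [265.3 214.6] [639.5  49.4  15. ]
top weight_white 0.78 [309.  210.9] [644.6 -22.5  15. ]
top weight_green 0.64 [350.1 209.4] [646.  -90.1  15. ]
top weight_blue 0.92 [396.2 205.6] [ 651.2 -166.3   15. ]
top weight_blue 0.8 [475.7 142.5] [ 758.7 -305.4   15. ]
top weight_blue 0.37 [310.4 211.6] [643.4 -24.8  15. ]
top pockets 0.93 [345.3 341.5] [433.4 -78.    0. ]
top pockets 0.23 [238.1 327.7] [457.8  93.4   0. ]
top lever 0.78 [241.9 327. ] [458.9  85.1  12. ]
side pad_yellow 0.48 [279.1 287.7] [647.4  42.   12. ]
side pad_white 0.42 [294.2 268.7] [648.1 -21.1  12. ]
side pad_white 0.25 [308.2 250.6] [649.5 -86.   12. ]
side pad_green 0.42 [309.  248.1] [651.8 -94.5  12. ]
side pad_blue 0.52 [325.2 233.4] [ 644.  -155.9   12. ]
side weight_yellow 0.91 [198.  326.7] [721.3 193.   15. ]
side weight_yellow 0.86 [284.5 288.5] [635.4  43.5  15. ]
side weight_yellow 0.59 [280.4 351.9] [566.8 190.9  15. ]
side weight_white 0.89 [294.1 264.8] [651.9 -28.6  15. ]
side weight_blue 0.78 [306.4 190.1] [ 755.8 -300.1   15. ]
side weight_blue 0.64 [322.6 231.4] [ 650.1 -156.4   15. ]
side pockets 0.64 [408.2 281.8] [441.7 -83.1   0. ]
side lever 0.57 [366.9 327.1] [462.8  77.9  12. ]
```

```bash
python3 - <<'E'
from h import *
f=viewer.grab_frame("top")
im=f["frame"][:,:,::-1]
cv2.imwrite("pics/crop.png",cv2.resize(im[160:400,200:480],None,fx=2.8,fy=2.4,interpolation=cv2.INTER_CUBIC))
E
```

```text
(no output)
```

View pics/crop.png

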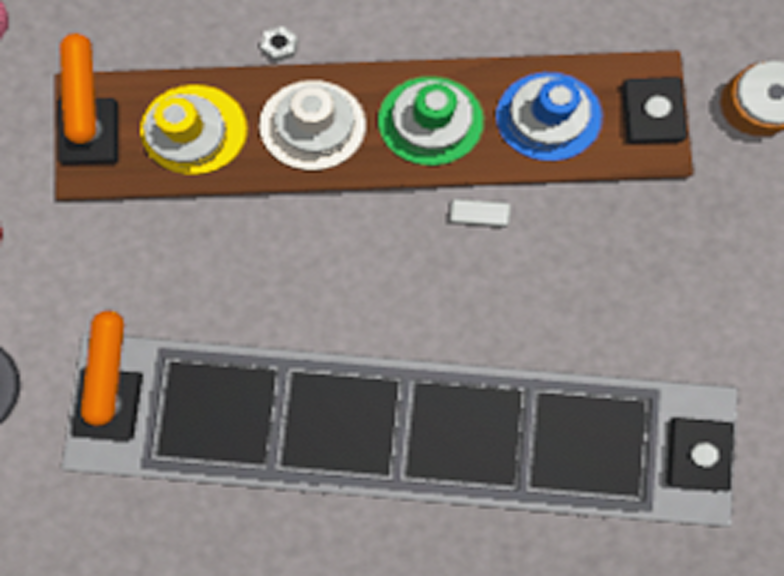

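```bash
python3 - <<'E'
from h import *
np.set_printoptions(precision=1,suppress=True)
f=viewer.grab_frame("top"); g=viewer.grab_frame("side")
P=lambda x,y:(200+x/2.8-.5+.18,160+y/2.4-.5+.2)
C=np.array([ray(f,P(*p),12) for p in [(82,336),(737,387),(729,520),(65,469)]])
print(C, np.linalg.norm(C-np.roll(C,-1,0),axis=1), C.mean(0))
D=np.array([ray(f,P(*p),12) for p in [(55,76),(680,51),(691,175),(55,198)]])
print(D, np.linalg.norm(D-np.roll(D,-1,0),axis=1), D.mean(0))
for n,p in dict(y=(175,116),w=(312,104),g=(437,99),b=(561,96)).items(): print(n,ray(f,P(*p),73))
for n,p in dict(y=(194,128),w=(312,124),g=(431,120),b=(549,115)).items(): print("pad",n,ray(f,P(*p),15))
for i,q in enumerate([(221,413),(339,423),(464,432),(589,442)]): print("pocket",ray(f,P(*q),12))
im=g["frame"][:,:,::-1]
cv2.imwrite("pics/crops.png",cv2.resize(im[190:350,225:465],None,fx=3.3,fy=3.3,interpolation=cv2.INTER_CUBIC))
E
```

```text
[[ 502.   106.5   12. ]
 [ 462.6 -264.5   12. ]
 [ 378.3 -254.4   12. ]
 [ 416.3  114.    12. ]] [373.1  84.9 370.3  86. ] [439.8 -74.6  12. ]
[[ 681.1  126.7   12. ]
 [ 693.  -246.    12. ]
 [ 605.1 -247.2   12. ]
 [ 595.3  124.4   12. ]] [372.9  87.9 371.7  85.8] [643.6 -60.5  12. ]
y [636.6  46.1  73. ]
w [643.2 -28.3  73. ]
g [645.4 -96.4  73. ]
b [ 646.2 -164.    73. ]
pad y [642.   43.4  15. ]
pad w [643.7 -25.9  15. ]
pad g [645.4 -95.9  15. ]
pad b [ 647.8 -165.4   15. ]
pocket [450.6  27.1  12. ]
pocket [443.1 -39.2  12. ]
pocket [ 436.2 -109.3   12. ]
pocket [ 428.6 -179.2   12. ]
```

View pics/crops.png

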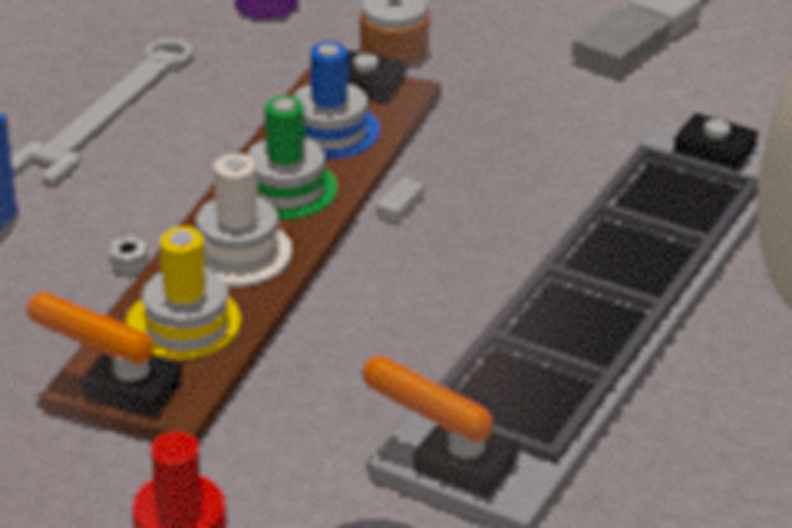

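```bash
python3 - <<'E'
from h import *
np.set_printoptions(precision=1,suppress=True)
g=viewer.grab_frame("side")
P=lambda x,y:(225+x/3.3-.35,190+y/3.3-.35)
for n,p in dict(y=(183,237),w=(236,163),g=(285,103),b=(329,49)).items(): print(n,ray(g,P(*p),73))
im=g["frame"][:,:,::-1].copy(); f=viewer.grab_frame("top");it=f["frame"][:,:,::-1].copy()
a=np.arctan2(22.2,206.5); 
Q=np.array([439.6,-75]);u=np.array([np.sin(a),np.cos(a)]);v=np.array([u[1],-u[0]])
s=4;big=[cv2.resize(i,None,fx=s,fy=s,interpolation=cv2.INTER_CUBIC) for i in(im,it)]
def poly(pts):
    for b,c in zip(big,(g,f)):
        cv2.polylines(b,[np.int32((proj(c,pts)+.5)*s)],True,(0,0,255),1)
def rect(c,hx,hy,z): return [np.r_[c+v*i*hx+u*j*hy,z] for i,j in((1,1),(1,-1),(-1,-1),(-1,1))]
poly(rect(Q,45,188,12))
for k in(105,35,-35,-105): poly(rect(Q+u*k,33,33,19)); print(k,Q+u*k)
Wt=dict(y=(637,45.5),w=(643.5,-28),g=(646,-96),b=(647,-163.5))
th=np.linspace(0,6.28,40)
for c in Wt.values():
    poly([[c[0]+12*np.cos(t),c[1]+12*np.sin(t),73] for t in th]);poly([[c[0]+23*np.cos(t),c[1]+23*np.sin(t),37] for t in th])
cv2.imwrite("pics/o_s.png",big[0][190*s:350*s,225*s:465*s][:,60:860])
cv2.imwrite("pics/o_t.png",cv2.resize(big[1][170*s:390*s,210*s:475*s],(795,600)))
print(np.shape(big[0]))
E
```

```text
y [641.5  42.7  73. ]
w [647.1 -32.3  73. ]
g [ 648.8 -100.7   73. ]
b [ 650.6 -167.8   73. ]
105 [450.8  29.4]
35 [443.3 -40.2]
-35 [ 435.9 -109.8]
-105 [ 428.4 -179.4]
(1920, 2560, 3)
```

```bash
python3 -c "
import cv2
i=cv2.imread('pics/o_s.png');print(i.shape);cv2.imwrite('pics/o_s2.png',i[:600])"
```

```text
(640, 800, 3)
```

View pics/o_s2.png

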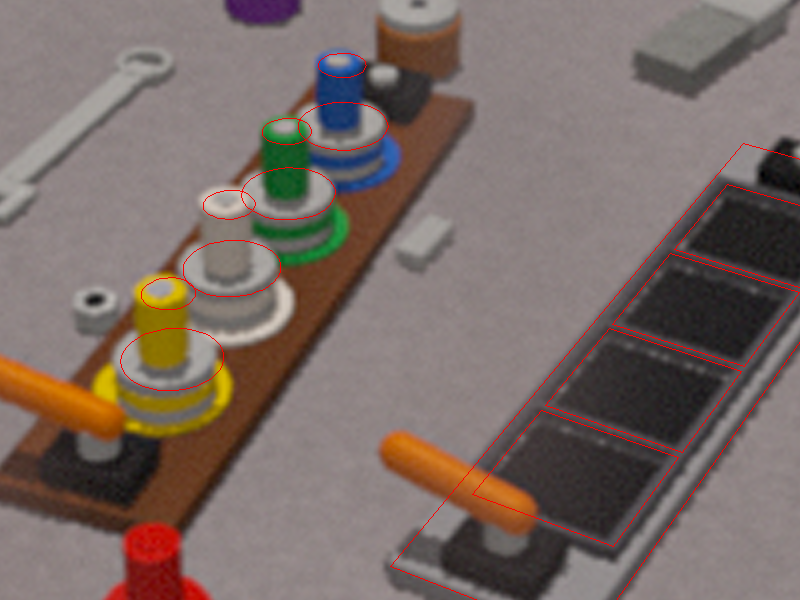

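View pics/o_t.png

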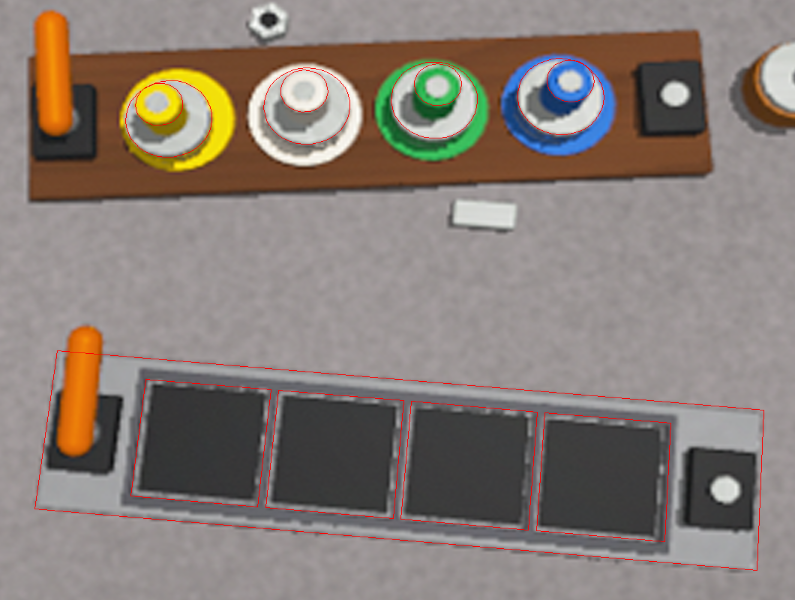

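```bash
cat >> h.py <<'E'
from scipy.spatial.transform import Rotation as Ro
def to(x,y,z,cmd=None):
    s=robot.observe(); q=s["tool_rot"]; R=Ro.from_quat([q[1],q[2],q[3],q[0]])
    p=np.array(s["position"]) if cmd is None else np.array(cmd)
    T=Ro.from_quat([1,0,0,0])
    d=R.inv().apply(np.array([x,y,z])-p)/10
    r=np.degrees((R.inv()*T).as_rotvec())
    print("t",s["t"],"pos",p.round(1),"delta cm",d.round(2),"rot",r.round(1),"f",s["force"].round(1),"w",round(s["width"],1))
E
python3 - <<'E'
from h import *
to(639,44.3,160)
E
```

```text
t 1.45 pos [176.4 547.3 214.6] delta cm [-33.68  59.46   5.46] rot [-0.   0.  72.1] f [ 0.1 -0.6  0.6] w 91.9
```

{"name": "play_rows", "arguments": {
  "plan": [
    {"delta_pos": [-1.7, 3, 0], "angular": [0, 0, 3.6]},
    {"delta_pos": [-3.7, 6.5, 0.2], "angular": [0, 0, 8]},
    {"delta_pos": [-5.6, 9.9, 0.5], "angular": [0, 0, 12]},
    {"delta_pos": [-7.5, 13.2, 1], "angular": [0, 0, 16]},
    {"delta_pos": [-9.4, 16.5, 1.2], "angular": [0, 0, 20]},
    {"delta_pos": [-11.2, 19.8, 1.5], "angular": [0, 0, 24]},
    {"delta_pos": [-13.1, 23.1, 2], "angular": [0, 0, 28]},
    {"delta_pos": [-15, 26.4, 2.2], "angular": [0, 0, 32]},
    {"delta_pos": [-16.8, 29.7, 2.5], "angular": [0, 0, 36]},
    {"delta_pos": [-18.7, 33, 3], "angular": [0, 0, 40]},
    {"delta_pos": [-20.6, 36.4, 3.3], "angular": [0, 0, 44]},
    {"delta_pos": [-22.4, 39.6, 3.6], "angular": [0, 0, 48]}
  ],
  "squeeze": 40
}}

```text
schema error: expected keys delta_pos, angular, claw
```

```bash
python3 - <<'E'
from h import *
to(639,44.3,160)
E
```

```text
t 1.45 pos [176.4 547.3 214.6] delta cm [-33.68  59.46   5.46] rot [-0.   0.  72.1] f [ 0.1 -0.6  0.6] w 91.9
```

{"name": "play_rows", "arguments": {
  "plan": [
    {"delta_pos": [-1.7, 3, 0], "angular": [0, 0, 3.6], "claw": -1},
    {"delta_pos": [-3.7, 6.5, 0.2], "angular": [0, 0, 8], "claw": -1},
    {"delta_pos": [-5.6, 9.9, 0.5], "angular": [0, 0, 12], "claw": -1},
    {"delta_pos": [-7.5, 13.2, 1], "angular": [0, 0, 16], "claw": -1},
    {"delta_pos": [-9.4, 16.5, 1.2], "angular": [0, 0, 20], "claw": -1},
    {"delta_pos": [-11.2, 19.8, 1.5], "angular": [0, 0, 24], "claw": -1},
    {"delta_pos": [-13.1, 23.1, 2], "angular": [0, 0, 28], "claw": -1},
    {"delta_pos": [-15, 26.4, 2.2], "angular": [0, 0, 32], "claw": -1},
    {"delta_pos": [-16.8, 29.7, 2.5], "angular": [0, 0, 36], "claw": -1},
    {"delta_pos": [-18.7, 33, 3], "angular": [0, 0, 40], "claw": -1},
    {"delta_pos": [-20.6, 36.4, 3.3], "angular": [0, 0, 44], "claw": -1},
    {"delta_pos": [-22.4, 39.6, 3.6], "angular": [0, 0, 48], "claw": -1}
  ],
  "squeeze": 40
}}

```text
t: 2.45
position: [485.8, 210.8, 178.5]
tool_rot: [0.0, 0.978, 0.207, 0.0]
force: [0.1, 0.1, -0.3]
width: 92.2
```

```bash
python3 - <<'E'
from h import *
to(639,44.3,160)
E
```

```text
t 2.45 pos [485.8 210.8 178.5] delta cm [ 7.26 21.43  1.86] rot [ 0.  -0.  23.9] f [ 0.1  0.1 -0.3] w 92.2
```

{"name": "play_rows", "arguments": {
  "plan": [
    {"delta_pos": [1, 3, 0.2], "angular": [0, 0, 4], "claw": -1},
    {"delta_pos": [2, 6, 0.5], "angular": [0, 0, 8], "claw": -1},
    {"delta_pos": [3, 9, 0.8], "angular": [0, 0, 12], "claw": -1},
    {"delta_pos": [4, 12, 1], "angular": [0, 0, 16], "claw": -1},
    {"delta_pos": [5, 15, 1.3], "angular": [0, 0, 20], "claw": -1},
    {"delta_pos": [6, 18, 1.6], "angular": [0, 0, 23.9], "claw": -1},
    {"delta_pos": [7, 20.6, 1.8], "angular": [0, 0, 23.9], "claw": -1},
    {"delta_pos": [7.26, 21.43, 1.86], "angular": [0, 0, 23.9], "claw": -1},
    {"delta_pos": [7.26, 21.43, 1.86], "angular": [0, 0, 23.9], "claw": -1},
    {"delta_pos": [7.26, 21.43, 1.86], "angular": [0, 0, 23.9], "claw": -1}
  ]
}}

```text
t: 3.28
position: [638.0, 47.2, 159.8]
tool_rot: [-0.0, 1.0, 0.002, -0.0]
force: [-0.1, 0.2, -0.3]
width: 91.7
```

```bash
python3 - <<'E'
from h import *
to(639,44.3,43)
for n in ("side","top"):
    f=viewer.grab_frame(n); cv2.imwrite(f"pics/{n}1.png",f["frame"][:,:,::-1])
E
```

```text
t 3.2833 pos [638.   47.2 159.8] delta cm [ 0.12  0.3  11.68] rot [-0.   0.1  0.2] f [-0.1  0.2 -0.3] w 91.7
```

View pics/side1.png

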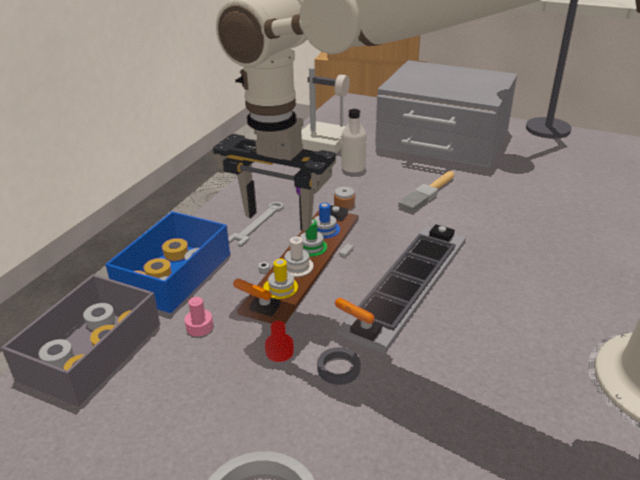

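View pics/top1.png

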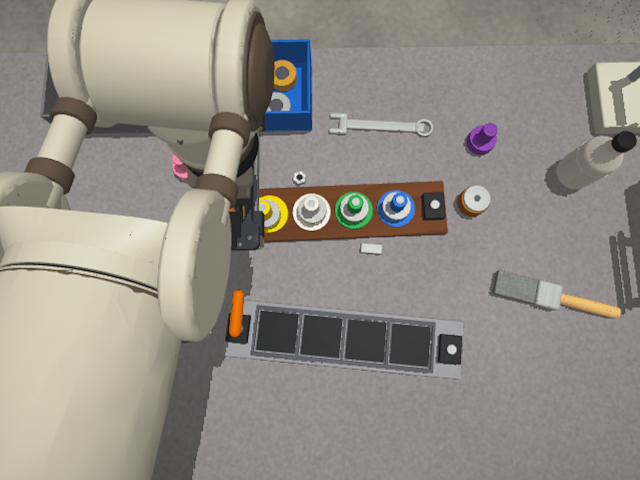

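```bash
python3 - <<'E'
from h import *
to(639,44.3,43)
g=viewer.grab_frame("side")
print(proj(g,[[638,44.3,160],[592,44.3,160],[684,44.3,160]]))
E
```

```text
t 3.3833 pos [637.6  48.1 160.1] delta cm [ 0.14  0.38 11.71] rot [-0.   0.   0.3] f [-0.3  0.3  0.3] w 91.5
[[278.87741153 220.43454588]
 [303.53425661 226.24416369]
 [254.96266862 214.79978135]]
```

{"name": "play_rows", "arguments": {
  "plan": [
    {"delta_pos": [0.1, 0.38, 1], "angular": [0, 0, 0], "claw": -1},
    {"delta_pos": [0.14, 0.38, 3], "angular": [0, 0, 0], "claw": -1},
    {"delta_pos": [0.14, 0.38, 5], "angular": [0, 0, 0], "claw": -1},
    {"delta_pos": [0.14, 0.38, 7], "angular": [0, 0, 0], "claw": -1},
    {"delta_pos": [0.14, 0.38, 7.5], "angular": [0, 0, 0], "claw": -1},
    {"delta_pos": [0.14, 0.38, 7.5], "angular": [0, 0, 0], "claw": -1}
  ]
}}

```text
t: 3.93
position: [637.8, 43.5, 82.5]
tool_rot: [-0.0, 1.0, 0.002, -0.002]
force: [0.8, 1.0, 0.4]
width: 92.1
```

```bash
python3 - <<'E'
from h import *
to(639,44.3,43)
g=viewer.grab_frame("side")
cv2.imwrite("pics/s2.png",cv2.resize(g["frame"][150:350,180:400,::-1],None,fx=3,fy=3))
E
```

```text
t 3.9333 pos [637.8  43.5  82.5] delta cm [ 0.14 -0.08  3.95] rot [-0.   0.3  0.3] f [0.8 1.  0.4] w 92.1
```

View pics/s2.png

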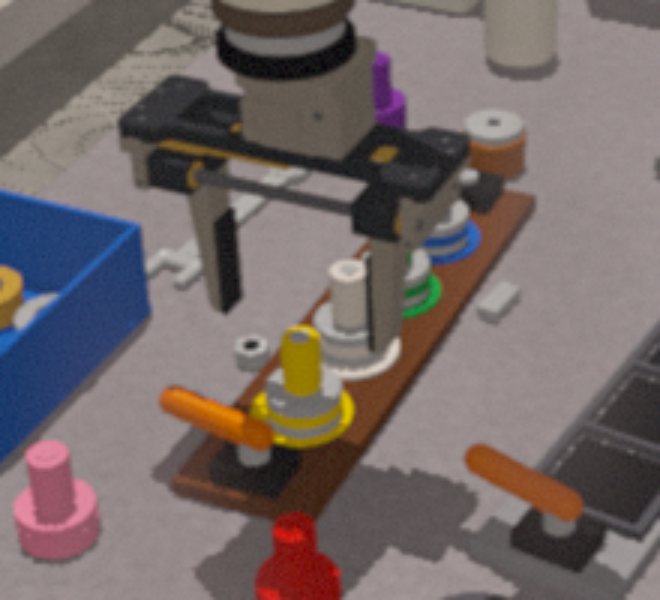

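{"name": "play_rows", "arguments": {
  "plan": [
    {"delta_pos": [0.1, 0, 1], "angular": [0, 0, 0], "claw": -1},
    {"delta_pos": [0.1, 0, 2], "angular": [0, 0, 0], "claw": -1},
    {"delta_pos": [0.1, 0, 3], "angular": [0, 0, 0], "claw": -1},
    {"delta_pos": [0.1, 0, 3.8], "angular": [0, 0, 0], "claw": -1},
    {"delta_pos": [0.1, 0, 3.8], "angular": [0, 0, 0], "claw": -1},
    {"delta_pos": [0.1, 0, 3.8], "angular": [0, 0, 0], "claw": -1},
    {"delta_pos": [0.1, 0, 3.8], "angular": [0, 0, 0], "claw": 0},
    {"delta_pos": [0.1, 0, 3.8], "angular": [0, 0, 0], "claw": 0.3},
    {"delta_pos": [0.1, 0, 3.8], "angular": [0, 0, 0], "claw": 0.3}
  ]
}}

```text
t: 4.73
position: [641.4, 42.8, 47.7]
tool_rot: [0.0, 1.0, 0.002, 0.001]
force: [-0.9, -0.0, -0.0]
width: 73.7
```

```bash
python3 - <<'E'
from h import *
to(639,44.3,43)
for n in ("side","top"):
    g=viewer.grab_frame(n)
    c=g["frame"][150:350,180:400,::-1]
    cv2.imwrite(f"pics/{n}3.png",cv2.resize(c,None,fx=3,fy=3))
E
```

```text
t 4.7333 pos [641.4  42.8  47.7] delta cm [-0.24 -0.15  0.47] rot [ 0.  -0.1  0.2] f [-0.9 -0.  -0. ] w 73.7
```

View pics/side3.png

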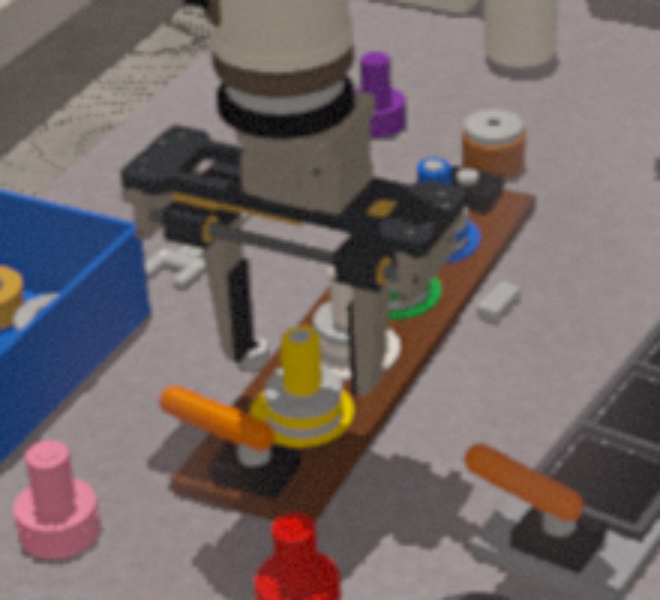

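{"name": "play_rows", "arguments": {
  "plan": [
    {"delta_pos": [-0.1, -0.1, 0.4], "angular": [0, 0, 0], "claw": 0.3},
    {"delta_pos": [-0.1, -0.1, 0.4], "angular": [0, 0, 0], "claw": 0.3},
    {"delta_pos": [-0.1, -0.1, 0.4], "angular": [0, 0, 0], "claw": 0.4},
    {"delta_pos": [-0.1, -0.1, 0.4], "angular": [0, 0, 0], "claw": 0.45},
    {"delta_pos": [-0.1, -0.1, 0.4], "angular": [0, 0, 0], "claw": 0.5},
    {"delta_pos": [-0.1, -0.1, 0.4], "angular": [0, 0, 0], "claw": 1},
    {"delta_pos": [-0.1, -0.1, 0.4], "angular": [0, 0, 0], "claw": 1},
    {"delta_pos": [-0.1, -0.1, 0.4], "angular": [0, 0, 0], "claw": 1},
    {"delta_pos": [-0.1, -0.1, 0.4], "angular": [0, 0, 0], "claw": 1},
    {"delta_pos": [-0.1, -0.1, 0.4], "angular": [0, 0, 0], "claw": 1},
    {"delta_pos": [-0.1, -0.1, 0.4], "angular": [0, 0, 0], "claw": 1},
    {"delta_pos": [-0.1, -0.1, 0.4], "angular": [0, 0, 0], "claw": 1}
  ]
}}

```text
t: 5.83
position: [640.2, 43.8, 43.1]
tool_rot: [0.0, 1.0, 0.002, 0.0]
force: [2.2, -0.5, -0.5]
width: 23.3
```

```bash
python3 - <<'E'
from h import *
to(639,44.3,43)
g=viewer.grab_frame("side")
cv2.imwrite("pics/s4.png",cv2.resize(g["frame"][150:350,180:400,::-1],None,fx=3,fy=3))
E
```

```text
t 5.8333 pos [640.2  43.8  43.1] delta cm [-0.12 -0.05  0.01] rot [ 0.  -0.   0.2] f [ 2.2 -0.5 -0.5] w 23.3
```

View pics/s4.png

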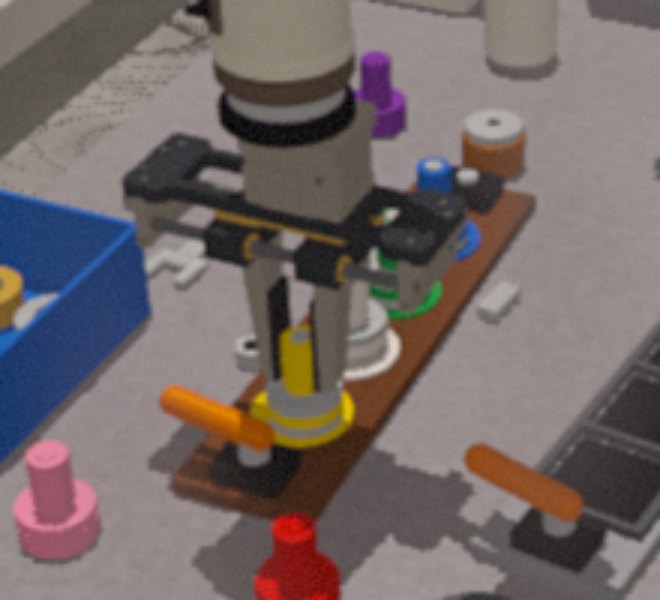

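{"name": "play_rows", "arguments": {
  "plan": [
    {"delta_pos": [0, 0, -0.4], "angular": [0, 0, 0], "claw": 1},
    {"delta_pos": [0, 0, -1.2], "angular": [0, 0, 0], "claw": 1},
    {"delta_pos": [0, 0, -2.4], "angular": [0, 0, 0], "claw": 1},
    {"delta_pos": [0, 0, -4], "angular": [0, 0, 0], "claw": 1},
    {"delta_pos": [0, 0, -5.6], "angular": [0, 0, 0], "claw": 1},
    {"delta_pos": [0, 0, -7.2], "angular": [0, 0, 0], "claw": 1},
    {"delta_pos": [0, 0, -8.4], "angular": [0, 0, 0], "claw": 1},
    {"delta_pos": [0, 0, -9], "angular": [0, 0, 0], "claw": 1},
    {"delta_pos": [0, 0, -9], "angular": [0, 0, 0], "claw": 1},
    {"delta_pos": [0, 0, -9], "angular": [0, 0, 0], "claw": 1}
  ]
}}

```text
t: 6.72
position: [639.7, 43.9, 132.9]
tool_rot: [0.0, 1.0, 0.002, -0.0]
force: [-0.0, -0.5, -5.1]
width: 23.5
```

```bash
python3 - <<'E'
from h import *
to(429.8,-182.4,130)
E
```

```text
t 6.7167 pos [639.7  43.9 132.9] delta cm [-21.08  22.54   0.29] rot [0.  0.  0.2] f [-0.  -0.5 -5.1] w 23.5
```

{"name": "play_rows", "arguments": {
  "plan": [
    {"delta_pos": [-0.7, 0.8, 0], "angular": [0, 0, 0], "claw": 1},
    {"delta_pos": [-2.1, 2.3, 0], "angular": [0, 0, 0], "claw": 1},
    {"delta_pos": [-4.2, 4.5, 0], "angular": [0, 0, 0], "claw": 1},
    {"delta_pos": [-6.6, 7.1, 0], "angular": [0, 0, 0], "claw": 1},
    {"delta_pos": [-9.2, 9.9, 0], "angular": [0, 0, 0], "claw": 1},
    {"delta_pos": [-11.8, 12.6, 0], "angular": [0, 0, 0], "claw": 1},
    {"delta_pos": [-14.4, 15.4, 0], "angular": [0, 0, 0], "claw": 1},
    {"delta_pos": [-17, 18.2, 0], "angular": [0, 0, 0], "claw": 1},
    {"delta_pos": [-19.2, 20.5, 0], "angular": [0, 0, 0], "claw": 1},
    {"delta_pos": [-20.5, 21.9, 0], "angular": [0, 0, 0], "claw": 1},
    {"delta_pos": [-21, 22.5, 0], "angular": [0, 0, 0], "claw": 1},
    {"delta_pos": [-21, 22.5, 0], "angular": [0, 0, 0], "claw": 1}
  ]
}}

```text
t: 7.72
position: [429.2, -182.7, 132.2]
tool_rot: [-0.0, 1.0, 0.001, -0.001]
force: [1.1, 0.5, -4.9]
width: 22.9
```

{"name": "play_rows", "arguments": {
  "plan": [
    {"delta_pos": [0, 0, 1], "angular": [0, 0, 0], "claw": 1},
    {"delta_pos": [0, 0, 2.5], "angular": [0, 0, 0], "claw": 1},
    {"delta_pos": [0, 0, 4], "angular": [0, 0, 0], "claw": 1},
    {"delta_pos": [0, 0, 4.8], "angular": [0, 0, 0], "claw": 1},
    {"delta_pos": [0, 0, 5], "angular": [0, 0, 0], "claw": 1},
    {"delta_pos": [0, 0, 5], "angular": [0, 0, 0], "claw": 1},
    {"delta_pos": [0, 0, 5], "angular": [0, 0, 0], "claw": 1}
  ]
}}

```text
t: 8.3
position: [431.4, -181.8, 83.4]
tool_rot: [0.0, 1.0, 0.002, 0.0]
force: [0.3, 0.7, -3.9]
width: 23.1
```

```bash
python3 - <<'E'
from h import *
to(429.8,-182.4,40)
for n in ("side","top"):
    g=viewer.grab_frame(n)
    c=g["frame"][150:350,290:510,::-1] if n=="side" else g["frame"][210:410,290:510,::-1]
    cv2.imwrite(f"pics/{n}5.png",cv2.resize(c,None,fx=3,fy=3))
E
```

```text
t 8.3 pos [ 431.4 -181.8   83.4] delta cm [-0.17  0.06  4.34] rot [ 0.  -0.   0.3] f [ 0.3  0.7 -3.9] w 23.1
```

View pics/side5.png

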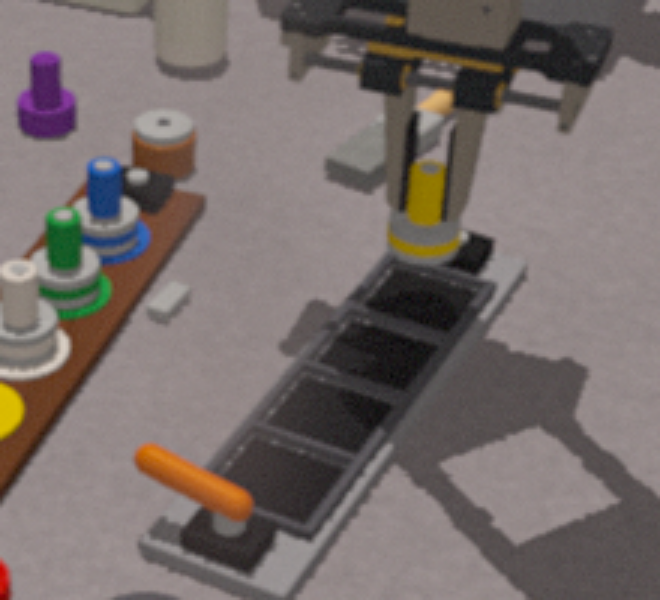

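View pics/top5.png

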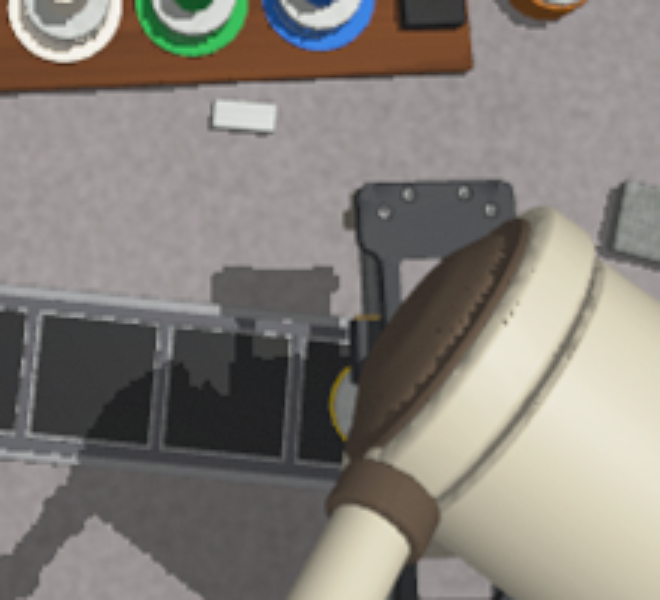

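{"name": "play_rows", "arguments": {
  "plan": [
    {"delta_pos": [-0.1, 0, 0.6], "angular": [0, 0, 0], "claw": 1},
    {"delta_pos": [-0.1, 0, 1.8], "angular": [0, 0, 0], "claw": 1},
    {"delta_pos": [-0.1, 0, 2.8], "angular": [0, 0, 0], "claw": 1},
    {"delta_pos": [-0.1, 0, 3.5], "angular": [0, 0, 0], "claw": 1},
    {"delta_pos": [-0.1, 0, 3.9], "angular": [0, 0, 0], "claw": 1},
    {"delta_pos": [-0.1, 0, 4.1], "angular": [0, 0, 0], "claw": 1},
    {"delta_pos": [-0.1, 0, 4.1], "angular": [0, 0, 0], "claw": 1},
    {"delta_pos": [-0.1, 0, 4.1], "angular": [0, 0, 0], "claw": 1}
  ]
}}

```text
t: 9.07
position: [430.1, -182.2, 42.2]
tool_rot: [0.0, 1.0, 0.002, 0.0]
force: [-0.5, 0.7, -3.8]
width: 23.2
```

```bash
python3 - <<'E'
from h import *
to(429.8,-182.4,40)
for n in ("side",):
    g=viewer.grab_frame(n)
    c=g["frame"][150:350,290:510,::-1]
    cv2.imwrite(f"pics/{n}6.png",cv2.resize(c,None,fx=3,fy=3))
E
```

```text
t 9.0667 pos [ 430.1 -182.2   42.2] delta cm [-0.03  0.02  0.22] rot [ 0.  -0.   0.2] f [-0.5  0.7 -3.8] w 23.2
```

View pics/side6.png

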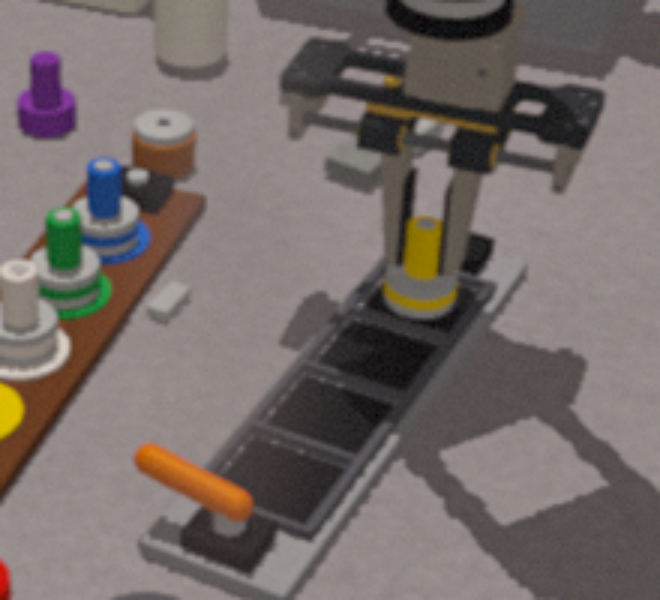

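{"name": "play_rows", "arguments": {
  "plan": [
    {"delta_pos": [0, 0, 0.15], "angular": [0, 0, 0], "claw": 1},
    {"delta_pos": [0, 0, 0.25], "angular": [0, 0, 0], "claw": 1},
    {"delta_pos": [0, 0, 0.25], "angular": [0, 0, 0], "claw": 1},
    {"delta_pos": [0, 0, 0.25], "angular": [0, 0, 0], "claw": 1}
  ]
}}

```text
t: 9.45
position: [430.2, -182.3, 40.0]
tool_rot: [0.0, 1.0, 0.002, 0.0]
force: [0.2, 0.5, -0.3]
width: 23.1
```

{"name": "play_rows", "arguments": {
  "plan": [
    {"delta_pos": [0, 0, 0], "angular": [0, 0, 0], "claw": 0.3},
    {"delta_pos": [0, 0, 0], "angular": [0, 0, 0], "claw": -0.4},
    {"delta_pos": [0, 0, 0], "angular": [0, 0, 0], "claw": -1},
    {"delta_pos": [0, 0, 0], "angular": [0, 0, 0], "claw": -1},
    {"delta_pos": [0, 0, 0], "angular": [0, 0, 0], "claw": -1},
    {"delta_pos": [0, 0, -1], "angular": [0, 0, 0], "claw": -1},
    {"delta_pos": [0, 0, -3], "angular": [0, 0, 0], "claw": -1},
    {"delta_pos": [0, 0, -6], "angular": [0, 0, 0], "claw": -1},
    {"delta_pos": [0, 0, -8], "angular": [0, 0, 0], "claw": -1},
    {"delta_pos": [0, 0, -8], "angular": [0, 0, 0], "claw": -1}
  ]
}}

```text
t: 10.28
position: [432.7, -184.1, 124.9]
tool_rot: [0.003, 1.0, 0.002, 0.004]
force: [1.1, -0.6, -0.2]
width: 87.5
```

```bash
python3 - <<'E'
from h import *
to(645.3,-30.2,120)
for n in ("side",):
    g=viewer.grab_frame(n)
    c=g["frame"][150:350,290:510,::-1]
    cv2.imwrite(f"pics/{n}7.png",cv2.resize(c,None,fx=3,fy=3))
E
```

```text
t 10.2833 pos [ 432.7 -184.1  124.9] delta cm [ 21.32 -15.3    0.56] rot [ 0.3 -0.4  0.2] f [ 1.1 -0.6 -0.2] w 87.5
```

View pics/side7.png

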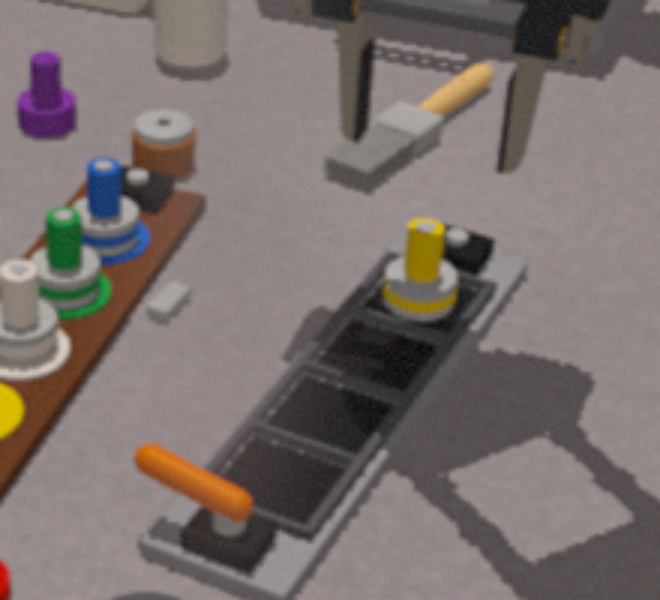

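{"name": "play_rows", "arguments": {
  "plan": [
    {"delta_pos": [1.2, -0.9, 0], "angular": [0, 0, 0], "claw": -1},
    {"delta_pos": [3.5, -2.5, 0], "angular": [0, 0, 0], "claw": -1},
    {"delta_pos": [6, -4.3, 0], "angular": [0, 0, 0], "claw": -1},
    {"delta_pos": [9, -6.5, 0], "angular": [0, 0, 0], "claw": -1},
    {"delta_pos": [12, -8.6, 0], "angular": [0, 0, 0], "claw": -1},
    {"delta_pos": [15, -10.8, 0], "angular": [0, 0, 0], "claw": -1},
    {"delta_pos": [18, -12.9, 0], "angular": [0, 0, 0], "claw": -1},
    {"delta_pos": [20.2, -14.5, 0], "angular": [0, 0, 0], "claw": -1},
    {"delta_pos": [21.3, -15.3, 0], "angular": [0, 0, 0], "claw": -1},
    {"delta_pos": [21.3, -15.3, 0], "angular": [0, 0, 0], "claw": -1},
    {"delta_pos": [21.3, -15.3, 0], "angular": [0, 0, 0], "claw": -1},
    {"delta_pos": [21.3, -15.3, 0], "angular": [0, 0, 0], "claw": -1}
  ]
}}

```text
t: 11.33
position: [640.9, -28.5, 118.4]
tool_rot: [-0.0, 1.0, 0.002, -0.001]
force: [0.3, 0.2, -0.4]
width: 92.3
```

```bash
python3 - <<'E'
from h import *
to(645.3,-30.2,43)
E
```

```text
t 11.3333 pos [640.9 -28.5 118.4] delta cm [0.46 0.17 7.54] rot [-0.   0.1  0.2] f [ 0.3  0.2 -0.4] w 92.3
```

{"name": "play_rows", "arguments": {
  "plan": [
    {"delta_pos": [0.2, 0.1, 1], "angular": [0, 0, 0], "claw": -1},
    {"delta_pos": [0.4, 0.2, 2.5], "angular": [0, 0, 0], "claw": -1},
    {"delta_pos": [0.4, 0.2, 4], "angular": [0, 0, 0], "claw": -1},
    {"delta_pos": [0.4, 0.2, 5.5], "angular": [0, 0, 0], "claw": -1},
    {"delta_pos": [0.4, 0.2, 6.8], "angular": [0, 0, 0], "claw": -1},
    {"delta_pos": [0.4, 0.2, 7.4], "angular": [0, 0, 0], "claw": -1},
    {"delta_pos": [0.4, 0.2, 7.4], "angular": [0, 0, 0], "claw": -1},
    {"delta_pos": [0.4, 0.2, 7.4], "angular": [0, 0, 0], "claw": 0},
    {"delta_pos": [0.4, 0.2, 7.4], "angular": [0, 0, 0], "claw": 0.2},
    {"delta_pos": [0.4, 0.2, 7.4], "angular": [0, 0, 0], "claw": 0.3}
  ]
}}

```text
t: 12.17
position: [647.1, -30.3, 46.7]
tool_rot: [0.0, 1.0, 0.002, 0.001]
force: [0.3, -0.6, 0.3]
width: 74.1
```

```bash
python3 - <<'E'
from h import *
to(645.3,-30.2,43)
g=viewer.grab_frame("side")
cv2.imwrite("pics/s8.png",cv2.resize(g["frame"][150:350,180:400,::-1],None,fx=3,fy=3))
E
```

```text
t 12.1667 pos [647.1 -30.3  46.7] delta cm [-0.18 -0.01  0.37] rot [ 0.  -0.1  0.2] f [ 0.3 -0.6  0.3] w 74.1
```

View pics/s8.png

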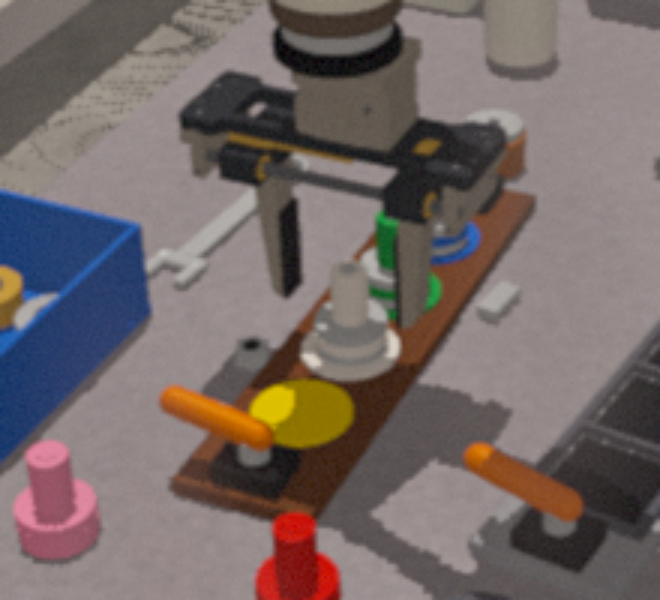

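{"name": "play_rows", "arguments": {
  "plan": [
    {"delta_pos": [-0.1, 0, 0.3], "angular": [0, 0, 0], "claw": 0.3},
    {"delta_pos": [-0.1, 0, 0.3], "angular": [0, 0, 0], "claw": 0.3},
    {"delta_pos": [-0.1, 0, 0.3], "angular": [0, 0, 0], "claw": 0.4},
    {"delta_pos": [-0.1, 0, 0.3], "angular": [0, 0, 0], "claw": 0.45},
    {"delta_pos": [-0.1, 0, 0.3], "angular": [0, 0, 0], "claw": 0.5},
    {"delta_pos": [-0.1, 0, 0.3], "angular": [0, 0, 0], "claw": 1},
    {"delta_pos": [-0.1, 0, 0.3], "angular": [0, 0, 0], "claw": 1},
    {"delta_pos": [-0.1, 0, 0.3], "angular": [0, 0, 0], "claw": 1},
    {"delta_pos": [-0.1, 0, 0.3], "angular": [0, 0, 0], "claw": 1},
    {"delta_pos": [-0.1, 0, 0.3], "angular": [0, 0, 0], "claw": 1},
    {"delta_pos": [-0.1, 0, 0.3], "angular": [0, 0, 0], "claw": 1},
    {"delta_pos": [-0.1, 0, 0.3], "angular": [0, 0, 0], "claw": 1}
  ]
}}

```text
t: 13.22
position: [645.5, -30.1, 42.6]
tool_rot: [0.0, 1.0, 0.002, 0.0]
force: [1.8, -0.1, 0.5]
width: 23.7
```

{"name": "play_rows", "arguments": {
  "plan": [
    {"delta_pos": [0, 0, -0.4], "angular": [0, 0, 0], "claw": 1},
    {"delta_pos": [0, 0, -1.2], "angular": [0, 0, 0], "claw": 1},
    {"delta_pos": [0, 0, -2.4], "angular": [0, 0, 0], "claw": 1},
    {"delta_pos": [0, 0, -4], "angular": [0, 0, 0], "claw": 1},
    {"delta_pos": [0, 0, -5.6], "angular": [0, 0, 0], "claw": 1},
    {"delta_pos": [0, 0, -7.2], "angular": [0, 0, 0], "claw": 1},
    {"delta_pos": [0, 0, -8.4], "angular": [0, 0, 0], "claw": 1},
    {"delta_pos": [0, 0, -9], "angular": [0, 0, 0], "claw": 1},
    {"delta_pos": [0, 0, -9], "angular": [0, 0, 0], "claw": 1},
    {"delta_pos": [0, 0, -9], "angular": [0, 0, 0], "claw": 1}
  ]
}}

```text
t: 14.05
position: [645.0, -30.0, 132.4]
tool_rot: [-0.0, 1.0, 0.002, -0.0]
force: [-0.2, -0.5, -3.2]
width: 23.2
```

```bash
python3 - <<'E'
from h import *
to(437.2,-112.8,130)
E
```

```text
t 14.05 pos [645.  -30.  132.4] delta cm [-20.81   8.19   0.25] rot [-0.   0.   0.2] f [-0.2 -0.5 -3.2] w 23.2
```

{"name": "play_rows", "arguments": {
  "plan": [
    {"delta_pos": [-0.7, 0.3, 0], "angular": [0, 0, 0], "claw": 1},
    {"delta_pos": [-2.1, 0.8, 0], "angular": [0, 0, 0], "claw": 1},
    {"delta_pos": [-4.2, 1.7, 0], "angular": [0, 0, 0], "claw": 1},
    {"delta_pos": [-6.6, 2.6, 0], "angular": [0, 0, 0], "claw": 1},
    {"delta_pos": [-9.2, 3.6, 0], "angular": [0, 0, 0], "claw": 1},
    {"delta_pos": [-11.8, 4.6, 0], "angular": [0, 0, 0], "claw": 1},
    {"delta_pos": [-14.4, 5.7, 0], "angular": [0, 0, 0], "claw": 1},
    {"delta_pos": [-17, 6.7, 0], "angular": [0, 0, 0], "claw": 1},
    {"delta_pos": [-19.2, 7.6, 0], "angular": [0, 0, 0], "claw": 1},
    {"delta_pos": [-20.4, 8, 0], "angular": [0, 0, 0], "claw": 1},
    {"delta_pos": [-20.8, 8.2, 0], "angular": [0, 0, 0], "claw": 1},
    {"delta_pos": [-20.8, 8.2, 0], "angular": [0, 0, 0], "claw": 1}
  ]
}}

```text
t: 15.05
position: [436.3, -113.0, 131.7]
tool_rot: [-0.0, 1.0, 0.001, -0.001]
force: [0.0, 0.3, -2.4]
width: 23.2
```

{"name": "play_rows", "arguments": {
  "plan": [
    {"delta_pos": [0, 0, 1], "angular": [0, 0, 0], "claw": 1},
    {"delta_pos": [0, 0, 2.5], "angular": [0, 0, 0], "claw": 1},
    {"delta_pos": [0, 0, 4], "angular": [0, 0, 0], "claw": 1},
    {"delta_pos": [0, 0, 4.8], "angular": [0, 0, 0], "claw": 1},
    {"delta_pos": [0, 0, 5], "angular": [0, 0, 0], "claw": 1},
    {"delta_pos": [0, 0, 5], "angular": [0, 0, 0], "claw": 1},
    {"delta_pos": [0, 0, 5], "angular": [0, 0, 0], "claw": 1}
  ]
}}

```text
t: 15.63
position: [438.1, -113.0, 82.8]
tool_rot: [0.0, 1.0, 0.002, 0.0]
force: [-0.8, -0.9, -3.0]
width: 23.4
```

```bash
python3 - <<'E'
from h import *
to(437.2,-112.8,39.5)
E
```

```text
t 15.6333 pos [ 438.1 -113.    82.8] delta cm [-0.09 -0.02  4.33] rot [ 0.  -0.   0.3] f [-0.8 -0.9 -3. ] w 23.4
```

{"name": "play_rows", "arguments": {
  "plan": [
    {"delta_pos": [-0.1, 0, 0.6], "angular": [0, 0, 0], "claw": 1},
    {"delta_pos": [-0.1, 0, 1.8], "angular": [0, 0, 0], "claw": 1},
    {"delta_pos": [-0.1, 0, 2.8], "angular": [0, 0, 0], "claw": 1},
    {"delta_pos": [-0.1, 0, 3.5], "angular": [0, 0, 0], "claw": 1},
    {"delta_pos": [-0.1, 0, 3.9], "angular": [0, 0, 0], "claw": 1},
    {"delta_pos": [-0.1, 0, 4.1], "angular": [0, 0, 0], "claw": 1},
    {"delta_pos": [-0.1, 0, 4.1], "angular": [0, 0, 0], "claw": 1},
    {"delta_pos": [-0.1, 0, 4.1], "angular": [0, 0, 0], "claw": 1}
  ]
}}

```text
t: 16.3
position: [436.8, -113.1, 41.8]
tool_rot: [0.0, 1.0, 0.002, 0.0]
force: [0.8, 0.7, -3.7]
width: 23.0
```

{"name": "play_rows", "arguments": {
  "plan": [
    {"delta_pos": [0, 0, 0.15], "angular": [0, 0, 0], "claw": 1},
    {"delta_pos": [0, 0, 0.22], "angular": [0, 0, 0], "claw": 1},
    {"delta_pos": [0, 0, 0.22], "angular": [0, 0, 0], "claw": 1},
    {"delta_pos": [0, 0, 0.22], "angular": [0, 0, 0], "claw": 1}
  ]
}}

```text
t: 16.63
position: [436.9, -113.1, 39.6]
tool_rot: [0.0, 1.0, 0.002, 0.0]
force: [-0.6, -0.2, -2.2]
width: 23.4
```

```bash
python3 - <<'E'
from h import *
to(437.2,-112.8,39.5)
g=viewer.grab_frame("side")
c=g["frame"][150:350,290:510,::-1]
cv2.imwrite(f"pics/s9.png",cv2.resize(c,None,fx=3,fy=3))
E
```

```text
t 16.6333 pos [ 436.9 -113.1   39.6] delta cm [ 0.03 -0.03  0.01] rot [ 0.  -0.   0.2] f [-0.6 -0.2 -2.2] w 23.4
```

View pics/s9.png

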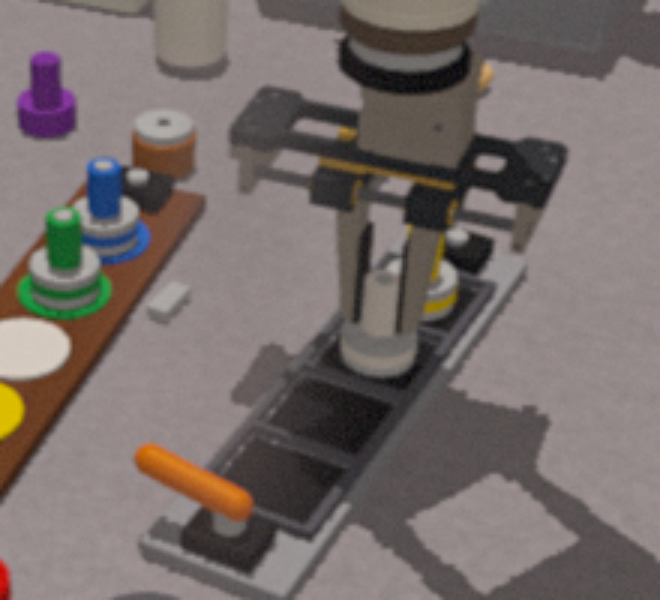

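{"name": "play_rows", "arguments": {
  "plan": [
    {"delta_pos": [0, 0, 0.06], "angular": [0, 0, 0], "claw": 1},
    {"delta_pos": [0, 0, 0.06], "angular": [0, 0, 0], "claw": 1},
    {"delta_pos": [0, 0, 0.06], "angular": [0, 0, 0], "claw": 0.3},
    {"delta_pos": [0, 0, 0.06], "angular": [0, 0, 0], "claw": -0.4},
    {"delta_pos": [0, 0, 0], "angular": [0, 0, 0], "claw": -1},
    {"delta_pos": [0, 0, 0], "angular": [0, 0, 0], "claw": -1},
    {"delta_pos": [0, 0, 0], "angular": [0, 0, 0], "claw": -1},
    {"delta_pos": [0, 0, -1], "angular": [0, 0, 0], "claw": -1},
    {"delta_pos": [0, 0, -3], "angular": [0, 0, 0], "claw": -1},
    {"delta_pos": [0, 0, -6], "angular": [0, 0, 0], "claw": -1},
    {"delta_pos": [0, 0, -8], "angular": [0, 0, 0], "claw": -1},
    {"delta_pos": [0, 0, -8], "angular": [0, 0, 0], "claw": -1}
  ]
}}

```text
t: 17.68
position: [439.7, -114.6, 124.6]
tool_rot: [0.002, 1.0, 0.002, 0.004]
force: [1.2, -0.3, 0.3]
width: 87.7
```

```bash
python3 - <<'E'
from h import *
to(647.3,-98.6,120)
E
```

```text
t 17.6833 pos [ 439.7 -114.6  124.6] delta cm [20.77 -1.52  0.62] rot [ 0.3 -0.5  0.2] f [ 1.2 -0.3  0.3] w 87.7
```

{"name": "play_rows", "arguments": {
  "plan": [
    {"delta_pos": [1.2, -0.1, 0], "angular": [0, 0, 0], "claw": -1},
    {"delta_pos": [3.5, -0.2, 0], "angular": [0, 0, 0], "claw": -1},
    {"delta_pos": [6, -0.4, 0], "angular": [0, 0, 0], "claw": -1},
    {"delta_pos": [9, -0.6, 0], "angular": [0, 0, 0], "claw": -1},
    {"delta_pos": [12, -0.9, 0], "angular": [0, 0, 0], "claw": -1},
    {"delta_pos": [15, -1.1, 0], "angular": [0, 0, 0], "claw": -1},
    {"delta_pos": [18, -1.3, 0], "angular": [0, 0, 0], "claw": -1},
    {"delta_pos": [20.2, -1.5, 0], "angular": [0, 0, 0], "claw": -1},
    {"delta_pos": [21.1, -1.5, 0], "angular": [0, 0, 0], "claw": -1},
    {"delta_pos": [21.1, -1.5, 0], "angular": [0, 0, 0], "claw": -1},
    {"delta_pos": [21.1, -1.5, 0], "angular": [0, 0, 0], "claw": -1},
    {"delta_pos": [21.1, -1.5, 0], "angular": [0, 0, 0], "claw": -1}
  ]
}}

```text
t: 18.68
position: [646.4, -97.0, 118.7]
tool_rot: [-0.0, 1.0, 0.002, -0.001]
force: [-0.4, -0.2, 0.2]
width: 91.9
```

```bash
python3 - <<'E'
from h import *
to(647.3,-98.6,43)
g=viewer.grab_frame("side")
c=g["frame"][150:350,290:510,::-1]
cv2.imwrite(f"pics/s10.png",cv2.resize(c,None,fx=3,fy=3))
E
```

```text
t 18.6833 pos [646.4 -97.  118.7] delta cm [0.1  0.17 7.57] rot [-0.   0.1  0.2] f [-0.4 -0.2  0.2] w 91.9
```

View pics/s10.png

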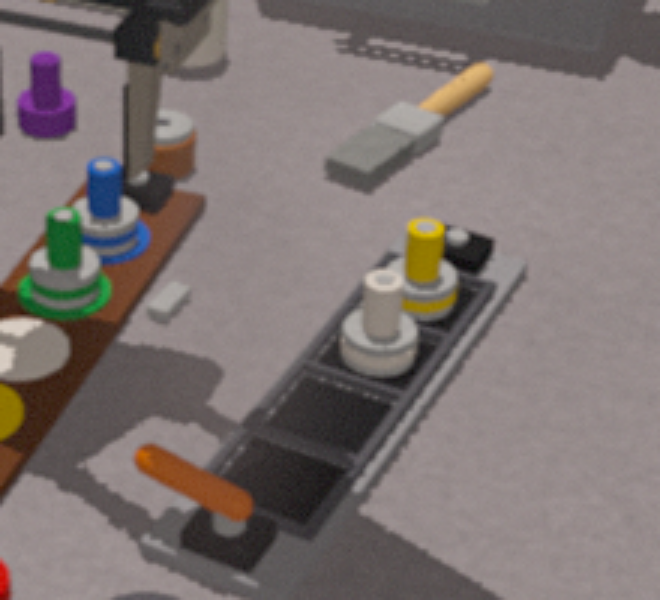

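White and yellow stand in their pockets. Now green.

{"name": "play_rows", "arguments": {
  "plan": [
    {"delta_pos": [0, 0.1, 1], "angular": [0, 0, 0], "claw": -1},
    {"delta_pos": [0, 0.2, 2.5], "angular": [0, 0, 0], "claw": -1},
    {"delta_pos": [0, 0.2, 4], "angular": [0, 0, 0], "claw": -1},
    {"delta_pos": [0, 0.2, 5.5], "angular": [0, 0, 0], "claw": -1},
    {"delta_pos": [0, 0.2, 6.8], "angular": [0, 0, 0], "claw": -1},
    {"delta_pos": [0, 0.2, 7.4], "angular": [0, 0, 0], "claw": -1},
    {"delta_pos": [0, 0.2, 7.4], "angular": [0, 0, 0], "claw": -1},
    {"delta_pos": [0, 0.2, 7.4], "angular": [0, 0, 0], "claw": 0},
    {"delta_pos": [0, 0.2, 7.4], "angular": [0, 0, 0], "claw": 0.2},
    {"delta_pos": [0, 0.2, 7.4], "angular": [0, 0, 0], "claw": 0.3}
  ]
}}

```text
t: 19.57
position: [648.3, -99.4, 46.6]
tool_rot: [0.0, 1.0, 0.002, 0.001]
force: [0.2, -0.5, 0.1]
width: 73.5
```

```bash
python3 - <<'E'
from h import *
to(647.3,-98.6,43)
E
```

```text
t 19.5667 pos [648.3 -99.4  46.6] delta cm [-0.1  -0.08  0.36] rot [ 0.  -0.1  0.2] f [ 0.2 -0.5  0.1] w 73.5
```

{"name": "play_rows", "arguments": {
  "plan": [
    {"delta_pos": [0, 0, 0.3], "angular": [0, 0, 0], "claw": 0.3},
    {"delta_pos": [0, 0, 0.3], "angular": [0, 0, 0], "claw": 0.3},
    {"delta_pos": [0, 0, 0.3], "angular": [0, 0, 0], "claw": 0.4},
    {"delta_pos": [0, 0, 0.3], "angular": [0, 0, 0], "claw": 0.45},
    {"delta_pos": [0, 0, 0.3], "angular": [0, 0, 0], "claw": 0.5},
    {"delta_pos": [0, 0, 0.3], "angular": [0, 0, 0], "claw": 1},
    {"delta_pos": [0, 0, 0.3], "angular": [0, 0, 0], "claw": 1},
    {"delta_pos": [0, 0, 0.3], "angular": [0, 0, 0], "claw": 1},
    {"delta_pos": [0, 0, 0.3], "angular": [0, 0, 0], "claw": 1},
    {"delta_pos": [0, 0, 0.3], "angular": [0, 0, 0], "claw": 1},
    {"delta_pos": [0, 0, 0.3], "angular": [0, 0, 0], "claw": 1},
    {"delta_pos": [0, 0, 0.3], "angular": [0, 0, 0], "claw": 1}
  ]
}}

```text
t: 20.57
position: [647.4, -99.1, 42.3]
tool_rot: [0.0, 1.0, 0.002, -0.0]
force: [-0.4, -1.1, -0.1]
width: 23.4
```

{"name": "play_rows", "arguments": {
  "plan": [
    {"delta_pos": [0, 0, -0.4], "angular": [0, 0, 0], "claw": 1},
    {"delta_pos": [0, 0, -1.2], "angular": [0, 0, 0], "claw": 1},
    {"delta_pos": [0, 0, -2.4], "angular": [0, 0, 0], "claw": 1},
    {"delta_pos": [0, 0, -4], "angular": [0, 0, 0], "claw": 1},
    {"delta_pos": [0, 0, -5.6], "angular": [0, 0, 0], "claw": 1},
    {"delta_pos": [0, 0, -7.2], "angular": [0, 0, 0], "claw": 1},
    {"delta_pos": [0, 0, -8.4], "angular": [0, 0, 0], "claw": 1},
    {"delta_pos": [0, 0, -9], "angular": [0, 0, 0], "claw": 1},
    {"delta_pos": [0, 0, -9], "angular": [0, 0, 0], "claw": 1},
    {"delta_pos": [0, 0, -9], "angular": [0, 0, 0], "claw": 1}
  ]
}}

```text
t: 21.4
position: [647.4, -99.0, 132.3]
tool_rot: [0.0, 1.0, 0.002, -0.0]
force: [-0.1, -0.3, -3.9]
width: 23.3
```

```bash
python3 - <<'E'
from h import *
to(444.7,-43,130)
E
```

```text
t 21.4 pos [647.4 -99.  132.3] delta cm [-20.24  -5.69   0.23] rot [0.  0.  0.2] f [-0.1 -0.3 -3.9] w 23.3
```

{"name": "play_rows", "arguments": {
  "plan": [
    {"delta_pos": [-0.7, -0.2, 0], "angular": [0, 0, 0], "claw": 1},
    {"delta_pos": [-2.1, -0.6, 0], "angular": [0, 0, 0], "claw": 1},
    {"delta_pos": [-4.2, -1.2, 0], "angular": [0, 0, 0], "claw": 1},
    {"delta_pos": [-6.6, -1.9, 0], "angular": [0, 0, 0], "claw": 1},
    {"delta_pos": [-9.2, -2.6, 0], "angular": [0, 0, 0], "claw": 1},
    {"delta_pos": [-11.8, -3.3, 0], "angular": [0, 0, 0], "claw": 1},
    {"delta_pos": [-14.4, -4, 0], "angular": [0, 0, 0], "claw": 1},
    {"delta_pos": [-17, -4.8, 0], "angular": [0, 0, 0], "claw": 1},
    {"delta_pos": [-19, -5.3, 0], "angular": [0, 0, 0], "claw": 1},
    {"delta_pos": [-20, -5.6, 0], "angular": [0, 0, 0], "claw": 1},
    {"delta_pos": [-20.2, -5.7, 0], "angular": [0, 0, 0], "claw": 1},
    {"delta_pos": [-20.2, -5.7, 0], "angular": [0, 0, 0], "claw": 1}
  ]
}}

```text
t: 22.4
position: [444.3, -42.4, 131.6]
tool_rot: [-0.0, 1.0, 0.002, -0.0]
force: [-0.2, 0.0, -3.0]
width: 23.1
```

{"name": "play_rows", "arguments": {
  "plan": [
    {"delta_pos": [0, 0, 1], "angular": [0, 0, 0], "claw": 1},
    {"delta_pos": [0, 0, 2.5], "angular": [0, 0, 0], "claw": 1},
    {"delta_pos": [0, 0, 4], "angular": [0, 0, 0], "claw": 1},
    {"delta_pos": [0, 0, 4.8], "angular": [0, 0, 0], "claw": 1},
    {"delta_pos": [0, 0, 5], "angular": [0, 0, 0], "claw": 1},
    {"delta_pos": [0, 0, 5], "angular": [0, 0, 0], "claw": 1},
    {"delta_pos": [0, 0, 5], "angular": [0, 0, 0], "claw": 1}
  ]
}}

```text
t: 22.98
position: [445.9, -43.2, 82.6]
tool_rot: [0.0, 1.0, 0.002, 0.0]
force: [0.6, 0.1, -3.1]
width: 23.0
```

```bash
python3 - <<'E'
from h import *
to(444.7,-43,39.5)
E
```

```text
t 22.9833 pos [445.9 -43.2  82.6] delta cm [-0.12 -0.02  4.31] rot [ 0.  -0.   0.2] f [ 0.6  0.1 -3.1] w 23.0
```

{"name": "play_rows", "arguments": {
  "plan": [
    {"delta_pos": [-0.1, 0, 0.6], "angular": [0, 0, 0], "claw": 1},
    {"delta_pos": [-0.1, 0, 1.8], "angular": [0, 0, 0], "claw": 1},
    {"delta_pos": [-0.1, 0, 2.8], "angular": [0, 0, 0], "claw": 1},
    {"delta_pos": [-0.1, 0, 3.5], "angular": [0, 0, 0], "claw": 1},
    {"delta_pos": [-0.1, 0, 3.9], "angular": [0, 0, 0], "claw": 1},
    {"delta_pos": [-0.1, 0, 4.1], "angular": [0, 0, 0], "claw": 1},
    {"delta_pos": [-0.1, 0, 4.1], "angular": [0, 0, 0], "claw": 1},
    {"delta_pos": [-0.1, 0, 4.1], "angular": [0, 0, 0], "claw": 1}
  ]
}}

```text
t: 23.65
position: [444.5, -43.0, 41.5]
tool_rot: [0.0, 1.0, 0.002, 0.0]
force: [-0.8, -0.5, -3.6]
width: 22.9
```

{"name": "play_rows", "arguments": {
  "plan": [
    {"delta_pos": [0, 0, 0.15], "angular": [0, 0, 0], "claw": 1},
    {"delta_pos": [0, 0, 0.25], "angular": [0, 0, 0], "claw": 1},
    {"delta_pos": [0, 0, 0.25], "angular": [0, 0, 0], "claw": 1},
    {"delta_pos": [0, 0, 0.25], "angular": [0, 0, 0], "claw": 1}
  ]
}}

```text
t: 23.98
position: [444.7, -43.1, 39.3]
tool_rot: [0.0, 1.0, 0.002, 0.0]
force: [-0.1, 0.5, -1.1]
width: 23.3
```

```bash
python3 - <<'E'
from h import *
to(444.7,-43,39.5)
g=viewer.grab_frame("side")
c=g["frame"][150:350,290:510,::-1]
cv2.imwrite(f"pics/s11.png",cv2.resize(c,None,fx=3,fy=3))
E
```

```text
t 23.9833 pos [444.7 -43.1  39.3] delta cm [-0.   -0.01 -0.02] rot [ 0.  -0.1  0.2] f [-0.1  0.5 -1.1] w 23.3
```

View pics/s11.png

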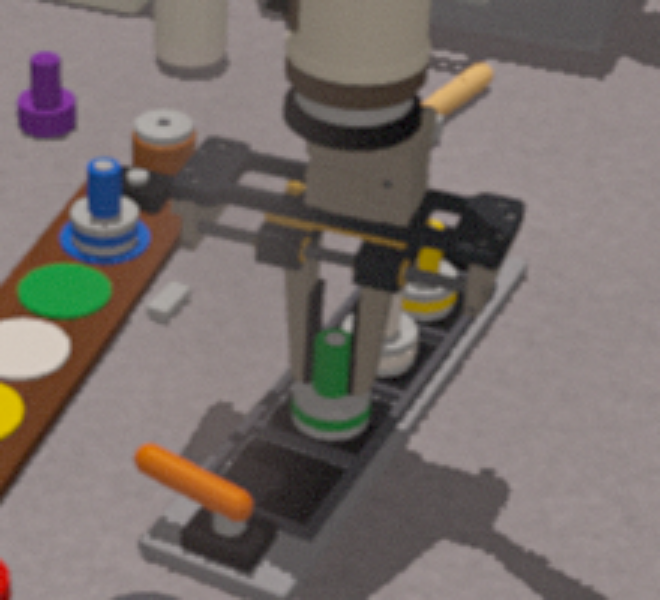

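{"name": "play_rows", "arguments": {
  "plan": [
    {"delta_pos": [0, 0, 0.04], "angular": [0, 0, 0], "claw": 1},
    {"delta_pos": [0, 0, 0.04], "angular": [0, 0, 0], "claw": 1},
    {"delta_pos": [0, 0, 0.04], "angular": [0, 0, 0], "claw": 0.3},
    {"delta_pos": [0, 0, 0.04], "angular": [0, 0, 0], "claw": -0.4},
    {"delta_pos": [0, 0, 0], "angular": [0, 0, 0], "claw": -1},
    {"delta_pos": [0, 0, 0], "angular": [0, 0, 0], "claw": -1},
    {"delta_pos": [0, 0, 0], "angular": [0, 0, 0], "claw": -1},
    {"delta_pos": [0, 0, -1], "angular": [0, 0, 0], "claw": -1},
    {"delta_pos": [0, 0, -3], "angular": [0, 0, 0], "claw": -1},
    {"delta_pos": [0, 0, -6], "angular": [0, 0, 0], "claw": -1},
    {"delta_pos": [0, 0, -8], "angular": [0, 0, 0], "claw": -1},
    {"delta_pos": [0, 0, -8], "angular": [0, 0, 0], "claw": -1}
  ]
}}

```text
t: 25.03
position: [447.6, -44.1, 124.0]
tool_rot: [0.002, 1.0, 0.002, 0.004]
force: [0.1, -0.7, -0.2]
width: 87.6
```

```bash
python3 - <<'E'
from h import *
to(648.5,-166,120)
E
```

```text
t 25.0333 pos [447.6 -44.1 124. ] delta cm [20.03 12.27  0.62] rot [ 0.2 -0.5  0.2] f [ 0.1 -0.7 -0.2] w 87.6
```

{"name": "play_rows", "arguments": {
  "plan": [
    {"delta_pos": [1.2, 0.7, 0], "angular": [0, 0, 0], "claw": -1},
    {"delta_pos": [3.5, 2.1, 0], "angular": [0, 0, 0], "claw": -1},
    {"delta_pos": [6, 3.6, 0], "angular": [0, 0, 0], "claw": -1},
    {"delta_pos": [9, 5.4, 0], "angular": [0, 0, 0], "claw": -1},
    {"delta_pos": [12, 7.2, 0], "angular": [0, 0, 0], "claw": -1},
    {"delta_pos": [15, 9, 0], "angular": [0, 0, 0], "claw": -1},
    {"delta_pos": [18, 10.8, 0], "angular": [0, 0, 0], "claw": -1},
    {"delta_pos": [19.8, 11.9, 0], "angular": [0, 0, 0], "claw": -1},
    {"delta_pos": [20.4, 12.3, 0], "angular": [0, 0, 0], "claw": -1},
    {"delta_pos": [20.4, 12.3, 0], "angular": [0, 0, 0], "claw": -1},
    {"delta_pos": [20.4, 12.3, 0], "angular": [0, 0, 0], "claw": -1},
    {"delta_pos": [20.4, 12.3, 0], "angular": [0, 0, 0], "claw": -1}
  ]
}}

```text
t: 26.03
position: [647.5, -164.1, 118.4]
tool_rot: [-0.0, 1.0, 0.002, -0.001]
force: [0.2, 0.4, 0.5]
width: 92.0
```

```bash
python3 - <<'E'
from h import *
to(648.5,-166,43)
E
```

```text
t 26.0333 pos [ 647.5 -164.1  118.4] delta cm [0.11 0.2  7.54] rot [-0.   0.1  0.3] f [0.2 0.4 0.5] w 92.0
```

{"name": "play_rows", "arguments": {
  "plan": [
    {"delta_pos": [0, 0.1, 1], "angular": [0, 0, 0], "claw": -1},
    {"delta_pos": [0, 0.15, 2.5], "angular": [0, 0, 0], "claw": -1},
    {"delta_pos": [0, 0.15, 4], "angular": [0, 0, 0], "claw": -1},
    {"delta_pos": [0, 0.15, 5.5], "angular": [0, 0, 0], "claw": -1},
    {"delta_pos": [0, 0.15, 6.8], "angular": [0, 0, 0], "claw": -1},
    {"delta_pos": [0, 0.15, 7.4], "angular": [0, 0, 0], "claw": -1},
    {"delta_pos": [0, 0.15, 7.4], "angular": [0, 0, 0], "claw": -1},
    {"delta_pos": [0, 0.15, 7.4], "angular": [0, 0, 0], "claw": 0},
    {"delta_pos": [0, 0.15, 7.4], "angular": [0, 0, 0], "claw": 0.2},
    {"delta_pos": [0, 0.15, 7.4], "angular": [0, 0, 0], "claw": 0.3}
  ]
}}

```text
t: 26.87
position: [649.6, -166.9, 46.1]
tool_rot: [0.0, 1.0, 0.002, 0.001]
force: [-0.3, -0.0, 0.6]
width: 73.8
```

```bash
python3 - <<'E'
from h import *
to(648.5,-166,43)
g=viewer.grab_frame("side")
c=g["frame"][150:350,260:480,::-1]
cv2.imwrite(f"pics/s12.png",cv2.resize(c,None,fx=3,fy=3))
E
```

```text
t 26.8667 pos [ 649.6 -166.9   46.1] delta cm [-0.11 -0.09  0.31] rot [ 0.1 -0.1  0.2] f [-0.3 -0.   0.6] w 73.8
```

View pics/s12.png

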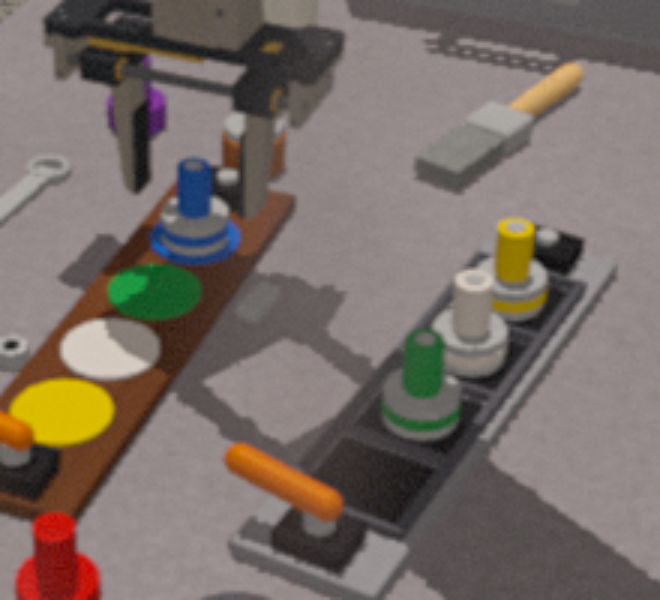

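{"name": "play_rows", "arguments": {
  "plan": [
    {"delta_pos": [0, 0, 0.25], "angular": [0, 0, 0], "claw": 0.3},
    {"delta_pos": [0, 0, 0.25], "angular": [0, 0, 0], "claw": 0.3},
    {"delta_pos": [0, 0, 0.25], "angular": [0, 0, 0], "claw": 0.4},
    {"delta_pos": [0, 0, 0.25], "angular": [0, 0, 0], "claw": 0.45},
    {"delta_pos": [0, 0, 0.25], "angular": [0, 0, 0], "claw": 0.5},
    {"delta_pos": [0, 0, 0.25], "angular": [0, 0, 0], "claw": 1},
    {"delta_pos": [0, 0, 0.25], "angular": [0, 0, 0], "claw": 1},
    {"delta_pos": [0, 0, 0.25], "angular": [0, 0, 0], "claw": 1},
    {"delta_pos": [0, 0, 0.25], "angular": [0, 0, 0], "claw": 1},
    {"delta_pos": [0, 0, 0.25], "angular": [0, 0, 0], "claw": 1},
    {"delta_pos": [0, 0, 0.25], "angular": [0, 0, 0], "claw": 1},
    {"delta_pos": [0, 0, 0.25], "angular": [0, 0, 0], "claw": 1}
  ]
}}

```text
t: 27.92
position: [649.0, -166.6, 42.4]
tool_rot: [0.0, 1.0, 0.002, 0.0]
force: [0.8, -0.4, -0.6]
width: 23.2
```

{"name": "play_rows", "arguments": {
  "plan": [
    {"delta_pos": [0, 0, -0.4], "angular": [0, 0, 0], "claw": 1},
    {"delta_pos": [0, 0, -1.2], "angular": [0, 0, 0], "claw": 1},
    {"delta_pos": [0, 0, -2.4], "angular": [0, 0, 0], "claw": 1},
    {"delta_pos": [0, 0, -4], "angular": [0, 0, 0], "claw": 1},
    {"delta_pos": [0, 0, -5.6], "angular": [0, 0, 0], "claw": 1},
    {"delta_pos": [0, 0, -7.2], "angular": [0, 0, 0], "claw": 1},
    {"delta_pos": [0, 0, -8.4], "angular": [0, 0, 0], "claw": 1},
    {"delta_pos": [0, 0, -9], "angular": [0, 0, 0], "claw": 1},
    {"delta_pos": [0, 0, -9], "angular": [0, 0, 0], "claw": 1},
    {"delta_pos": [0, 0, -9], "angular": [0, 0, 0], "claw": 1}
  ]
}}

```text
t: 28.75
position: [648.6, -166.5, 132.2]
tool_rot: [-0.0, 1.0, 0.002, -0.0]
force: [-0.2, 0.0, -3.9]
width: 23.1
```

```bash
python3 - <<'E'
from h import *
to(452,26.5,130)
E
```

```text
t 28.75 pos [ 648.6 -166.5  132.2] delta cm [-19.58 -19.38   0.23] rot [-0.   0.   0.2] f [-0.2  0.  -3.9] w 23.1
```

{"name": "play_rows", "arguments": {
  "plan": [
    {"delta_pos": [-0.7, -0.7, 0], "angular": [0, 0, 0], "claw": 1},
    {"delta_pos": [-2, -2, 0], "angular": [0, 0, 0], "claw": 1},
    {"delta_pos": [-4, -4, 0], "angular": [0, 0, 0], "claw": 1},
    {"delta_pos": [-6.3, -6.2, 0], "angular": [0, 0, 0], "claw": 1},
    {"delta_pos": [-8.7, -8.6, 0], "angular": [0, 0, 0], "claw": 1},
    {"delta_pos": [-11.1, -11, 0], "angular": [0, 0, 0], "claw": 1},
    {"delta_pos": [-13.5, -13.4, 0], "angular": [0, 0, 0], "claw": 1},
    {"delta_pos": [-15.9, -15.8, 0], "angular": [0, 0, 0], "claw": 1},
    {"delta_pos": [-18, -17.8, 0], "angular": [0, 0, 0], "claw": 1},
    {"delta_pos": [-19.2, -19, 0], "angular": [0, 0, 0], "claw": 1},
    {"delta_pos": [-19.6, -19.4, 0], "angular": [0, 0, 0], "claw": 1},
    {"delta_pos": [-19.6, -19.4, 0], "angular": [0, 0, 0], "claw": 1}
  ]
}}

```text
t: 29.75
position: [450.6, 27.5, 131.4]
tool_rot: [-0.0, 1.0, 0.003, -0.001]
force: [-0.1, -0.8, -3.6]
width: 23.0
```

{"name": "play_rows", "arguments": {
  "plan": [
    {"delta_pos": [0, 0, 1], "angular": [0, 0, 0], "claw": 1},
    {"delta_pos": [0, 0, 2.5], "angular": [0, 0, 0], "claw": 1},
    {"delta_pos": [0, 0, 4], "angular": [0, 0, 0], "claw": 1},
    {"delta_pos": [0, 0, 4.8], "angular": [0, 0, 0], "claw": 1},
    {"delta_pos": [0, 0, 5], "angular": [0, 0, 0], "claw": 1},
    {"delta_pos": [0, 0, 5], "angular": [0, 0, 0], "claw": 1},
    {"delta_pos": [0, 0, 5], "angular": [0, 0, 0], "claw": 1}
  ]
}}

```text
t: 30.33
position: [452.6, 26.2, 82.6]
tool_rot: [0.0, 1.0, 0.002, 0.0]
force: [0.2, 0.5, -2.3]
width: 23.3
```

```bash
python3 - <<'E'
from h import *
to(452,26.5,39.5)
E
```

```text
t 30.3333 pos [452.6  26.2  82.6] delta cm [-0.07 -0.03  4.31] rot [ 0.  -0.   0.2] f [ 0.2  0.5 -2.3] w 23.3
```

{"name": "play_rows", "arguments": {
  "plan": [
    {"delta_pos": [0, 0, 0.6], "angular": [0, 0, 0], "claw": 1},
    {"delta_pos": [0, 0, 1.8], "angular": [0, 0, 0], "claw": 1},
    {"delta_pos": [0, 0, 2.8], "angular": [0, 0, 0], "claw": 1},
    {"delta_pos": [0, 0, 3.5], "angular": [0, 0, 0], "claw": 1},
    {"delta_pos": [0, 0, 3.9], "angular": [0, 0, 0], "claw": 1},
    {"delta_pos": [0, 0, 4.1], "angular": [0, 0, 0], "claw": 1},
    {"delta_pos": [0, 0, 4.1], "angular": [0, 0, 0], "claw": 1},
    {"delta_pos": [0, 0, 4.1], "angular": [0, 0, 0], "claw": 1}
  ]
}}

```text
t: 31.0
position: [452.3, 26.6, 41.6]
tool_rot: [0.0, 1.0, 0.002, 0.0]
force: [-0.1, 0.8, -3.8]
width: 22.9
```

{"name": "play_rows", "arguments": {
  "plan": [
    {"delta_pos": [0, 0, 0.15], "angular": [0, 0, 0], "claw": 1},
    {"delta_pos": [0, 0, 0.26], "angular": [0, 0, 0], "claw": 1},
    {"delta_pos": [0, 0, 0.26], "angular": [0, 0, 0], "claw": 1},
    {"delta_pos": [0, 0, 0.26], "angular": [0, 0, 0], "claw": 1}
  ]
}}

```text
t: 31.33
position: [452.5, 26.5, 39.3]
tool_rot: [0.0, 1.0, 0.002, 0.001]
force: [-0.4, -0.9, 1.2]
width: 23.2
```

```bash
python3 - <<'E'
from h import *
to(452,26.5,39.5)
g=viewer.grab_frame("side")
c=g["frame"][150:350,290:510,::-1]
cv2.imwrite(f"pics/s13.png",cv2.resize(c,None,fx=3,fy=3))
E
```

```text
t 31.3333 pos [452.5  26.5  39.3] delta cm [-0.05  0.   -0.02] rot [ 0.  -0.1  0.2] f [-0.4 -0.9  1.2] w 23.2
```

View pics/s13.png

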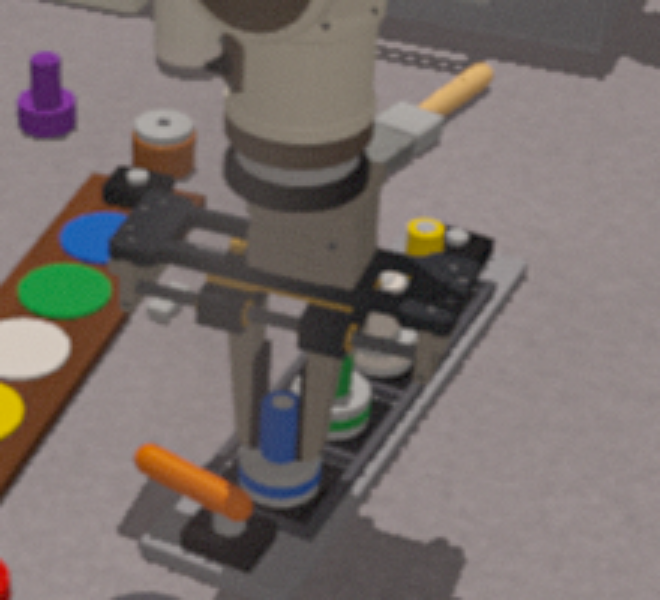

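{"name": "play_rows", "arguments": {
  "plan": [
    {"delta_pos": [0, 0, 0], "angular": [0, 0, 0], "claw": 1},
    {"delta_pos": [0, 0, 0], "angular": [0, 0, 0], "claw": 0.3},
    {"delta_pos": [0, 0, 0], "angular": [0, 0, 0], "claw": -0.4},
    {"delta_pos": [0, 0, 0], "angular": [0, 0, 0], "claw": -1},
    {"delta_pos": [0, 0, 0], "angular": [0, 0, 0], "claw": -1},
    {"delta_pos": [0, 0, 0], "angular": [0, 0, 0], "claw": -1},
    {"delta_pos": [0, 0, -1], "angular": [0, 0, 0], "claw": -1},
    {"delta_pos": [0, 0, -3], "angular": [0, 0, 0], "claw": -1},
    {"delta_pos": [0, 0, -6], "angular": [0, 0, 0], "claw": -1},
    {"delta_pos": [0, 0, -10], "angular": [0, 0, 0], "claw": -1},
    {"delta_pos": [0, 0, -13], "angular": [0, 0, 0], "claw": -1},
    {"delta_pos": [0, 0, -13], "angular": [0, 0, 0], "claw": -1}
  ]
}}

```text
t: 32.38
position: [456.4, 25.8, 176.5]
tool_rot: [0.001, 1.0, 0.002, 0.007]
force: [0.6, 0.3, 0.5]
width: 91.7
```

{"name": "play_rows", "arguments": {
  "plan": [
    {"delta_pos": [-1, -3, -1], "angular": [0, 0, 0], "claw": -1},
    {"delta_pos": [-1, -6, -2], "angular": [0, 0, 0], "claw": -1},
    {"delta_pos": [-1, -9, -3], "angular": [0, 0, 0], "claw": -1},
    {"delta_pos": [-1, -12, -3], "angular": [0, 0, 0], "claw": -1},
    {"delta_pos": [-1, -15, -3], "angular": [0, 0, 0], "claw": -1},
    {"delta_pos": [-1, -18, -3], "angular": [0, 0, 0], "claw": -1},
    {"delta_pos": [-1, -21, -3], "angular": [0, 0, 0], "claw": -1},
    {"delta_pos": [-1, -24, -3], "angular": [0, 0, 0], "claw": -1},
    {"delta_pos": [-1, -26, -3], "angular": [0, 0, 0], "claw": -1},
    {"delta_pos": [-1, -27, -3], "angular": [0, 0, 0], "claw": -1},
    {"delta_pos": [-1, -27, -3], "angular": [0, 0, 0], "claw": -1},
    {"delta_pos": [-1, -27, -3], "angular": [0, 0, 0], "claw": -1}
  ]
}}

```text
t: 33.38
position: [440.7, 296.1, 198.5]
tool_rot: [0.0, 1.0, 0.002, -0.0]
force: [0.0, 0.7, -0.2]
width: 92.1
```

```bash
python3 - <<'E'
from h import *
to(452,26.5,39.5)
a=np.arctan2(22.2,206.5); Q=np.array([441,-78]);u=np.array([np.sin(a),np.cos(a)])
th=np.linspace(0,6.28,40)
for n,(r0,c0) in (("side",(150,290)),("top",(225,210))):
    g=viewer.grab_frame(n); im=cv2.resize(g["frame"][:,:,::-1],None,fx=3,fy=3,interpolation=cv2.INTER_CUBIC)
    cv2.imwrite(f"pics/{n}14.png",im[r0*3:r0*3+570,c0*3:c0*3+780])
E
```

```text
t 33.3833 pos [440.7 296.1 198.5] delta cm [ 1.01 26.95 15.92] rot [0.  0.  0.3] f [ 0.   0.7 -0.2] w 92.1
```

View pics/side14.png

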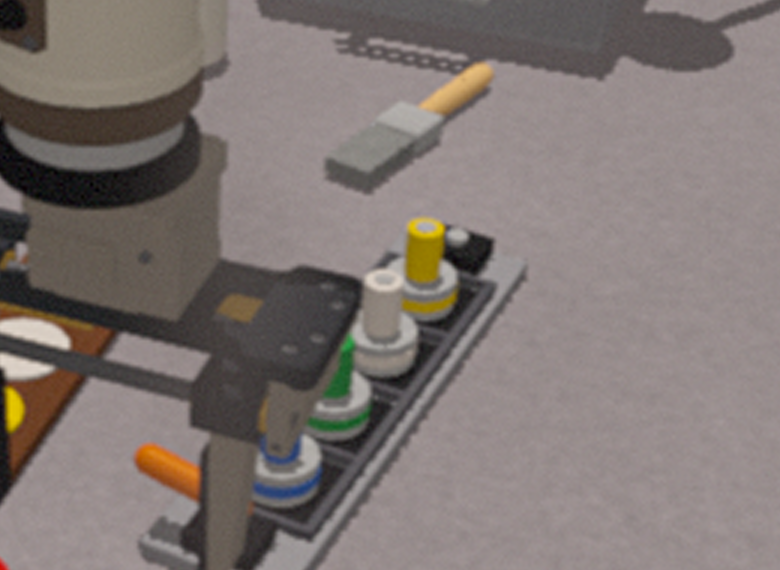

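View pics/top14.png

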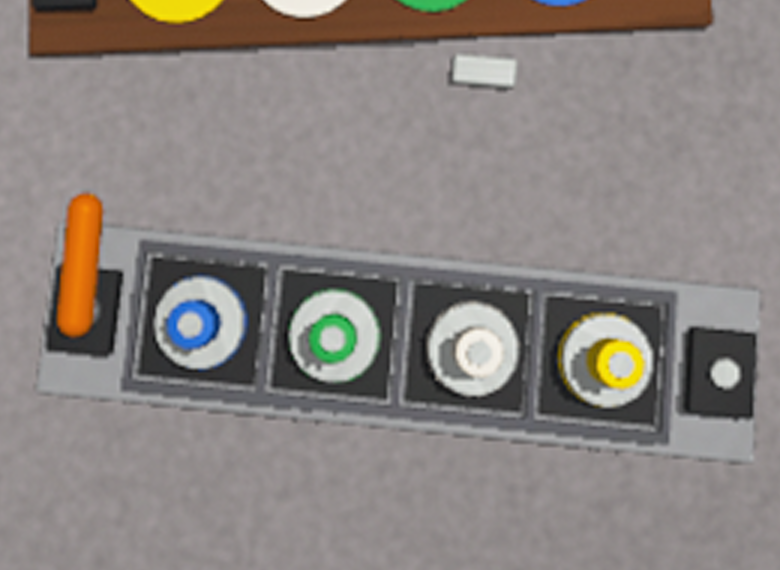

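```bash
python3 - <<'E'
from h import *
print(robot.hand_in())
E
```

```text
the job is handed in; nothing more can be done
None
```

All four weights are in the pocket rack in reversed order, and I handed the job in at about 33 s of the 96 s allowed. No verdict was reported.

- **Order:** counted from the pocket rack's lever, the pockets now hold blue, green, white and yellow. From the parking rack's lever the order was yellow, white, green and blue.
- **Placing:** I gripped each weight by its knob, lowered it until the wrist force showed it touching the floor, and only then let go. No weight was dropped or tipped.
- **Last checks:** in the final pictures, all four weights stand upright. In the top view each looks within a few millimetres of its pocket's centre; I judged this by eye. The gripper was open and well clear of everything, and the wrist force was near zero. In the side view the gripper partly hides the blue and green weights.
- **Disagreement:** before the first grasp the two cameras differed by about 3 to 6 mm on where the weights stood. I used the average, and each grasp came within about 1 mm of it. I shifted the pocket positions to match. No check failed.

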